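# Hang the scoop on the pet-food bin and shut the lid

### The job

The washed scoop belongs back on the pet-food bin: hang it upright by its own hook over the middle of the bin's front wall, cup inside the bin, so that its grip stands up where the slot in the lid will be. Then swing the lid over and press it down until its catches snap and it lies flat. Leave the two pet bowls and the mug where they stand.

Things in the scene. Friction and masses are not known exactly. Their poses are not given: they have to be found in the camera images.
- scoop_cup (a point): Scoop: steel cup, 58 mm outside diameter, 50 mm tall, flat heavy base, flat strap handle up its outside; 145 mm tall in all, 240 g. Point: cup centre, 25 mm above the base. Axes: z from base to mouth, -x the handle and hook side, y across the handle. It starts lying on its handle side: x up, mouth end tilted up 15 degrees. Set on its base it stands; from a lean under 20 degrees it rocks upright.
- scoop_hook (a point): Under the bridge of the scoop's hook, mid-mouth: 39 mm towards -x and 85 mm up z from the middle of the scoop's base. The mouth opens downward and is 12 mm wide in x, between the strap (cup side) and an outer tab, 22 mm wide and 3 mm thick, that reaches 22 mm below the bridge. The bridge is 4 mm thick. Scoop axes.
- scoop_grip (a point): Centre of the scoop's black grip, straight above the strap: 22 mm wide (scoop y), 10 mm thick (x), 56 mm long (z); 33 mm towards -x and 117 mm up z from the middle of the base. Its lower end is level with the top of the hook. Scoop axes.
- bin_rim (a point): Top edge of the pet-food bin's front wall, at its middle and in the centre of its thickness. Fixed white box with a navy rim, 130 mm deep (x), 150 mm wide (y), 125 mm high, walls 4 mm, open top, 121 mm deep inside. Bin axes: x from front wall to hinge at the back, y along the front wall, z up. Two small spring catches sit outside the front wall, 45 mm either side of the middle.
- bin_hinge (a point): Middle of the lid's hinge line (it runs along y) on top of the bin's back wall, 130 mm behind bin_rim and level with it. Bin axes.
- bin_lid (a joint): Lid angle, rad: 0 shut flat, 1.57 upright; it starts leaning a little back and stops at 1.95. Wood, 7 mm thick, 152 mm wide, reaching 145 mm from the hinge, with a slot 52 wide, 34 deep mid-front for the scoop's grip. Light friction holds it near upright; below about 1.3 it falls gently and stops on its catches near 0.07; about 10 N down on its front part snaps it shut.
- lid_left (a point): On the lid's outer face (top when shut), mid-way on the solid part of its front edge at the +y side of the slot: 129 mm from the hinge line, 50 mm from the middle. A good place to press. Its z axis is the outward normal of that face.
- scoop: The scoop as a whole; origin at the middle of the underside of its base. Scoop axes.
- food_bowl: Grey pet bowl with food in it, 169 mm diameter, 51 mm high, loose; origin under its centre. Bystander.
- water_bowl: Pale blue pet bowl, 169 mm diameter, 51 mm high, loose; origin under its centre. Bystander.
- mug: White mug, 83 mm diameter, 93 mm high, loose; origin under its centre. Bystander.
Not all that is in view belongs to the job. Leave any orange look-alike of the scoop alone.

How it is judged:
On the way:
1. the scoop hangs by its hook on the front rim, let go, with the lid still open (z of scoop_hook in the frame of bin_rim between -0.005 and 0.005 m and x of scoop_hook in the frame of bin_rim between -0.008 and 0.008 m and angle between scoop_cup's own z axis and vertical below 0.2 rad and contact force between the fingers and scoop below 0.1 N and value of joint bin_lid above 0.8 rad), for 0.2 s.
At the end, for the whole second after the job is handed in: Lid snapped shut (under 0.025 rad); scoop let go and at rest, hanging by its hook on the bin's front wall: hook's underside within 5 mm of the rim's height, wall in its mouth (8 mm), within 18 mm of the wall's middle, cup inside the bin, upright within 0.2 rad (value of joint bin_lid below 0.025 rad and z of scoop_hook in the frame of bin_rim between -0.005 and 0.005 m and x of scoop_hook in the frame of bin_rim between -0.008 and 0.008 m and y of scoop_hook in the frame of bin_rim between -0.018 and 0.018 m and x of scoop_cup in the frame of bin_rim above 0.02 m and angle between scoop_cup's own z axis and vertical below 0.2 rad and contact force between the fingers and scoop below 0.1 N and linear speed of scoop below 0.02 m/s); the robot touches nothing.
It fails at once if a pet bowl or the mug is pushed more than 3 cm away (distance of any of food_bowl, water_bowl, mug from where it was at the start of the episode above 0.03 m).
It also fails if it takes over 64 s, if anything falls off the work surface, if the arm or the gripper's body presses on something with over 40 N, if the wrist force passes 120 N, or if a joint passes its speed limit or range.

### The arm

A 6-joint arm with a two-finger parallel gripper is mounted at the origin on the work surface; the furniture and walls round the work are solid. World frame = base frame: x ahead of the robot, y to its left, z up, the work surface at z = 0. Lengths are in m, angles in rad, forces in N, time in s.
With the tool pointing down it reaches from about 0.35 to 0.775 m from the base axis. Payload 7.3 kg.
Tool frame: the origin (TCP) lies between the finger pads; the fingertips stand 14 mm ahead of it and the grasp point (between the pads) lies 5 mm behind it; z points along the fingers, y is the direction in which the jaws open and shut (so a half turn about z gives the same grasp; the last joint's range is limited). The gripper opens to 92 mm and grips with 3 to 60 N. Pads are 19 mm wide; open, the fingers measure 130 mm over their backs; the gripper's body (75 mm by 190 mm) begins 47 mm behind the grasp point.
Start: joints at [1.167, 0.342, 1.524, -0, 1.275, -0.146], TCP at [0.134, 0.508, 0.241] pointing down, gripper open.
Joint ranges: [-2.53, 2.53], [-0.77, 2.02], [0.04, 2.7], [-1, 4.14], [0.28, 2.66], [-3.11, 3.11]. Speed limits (rad/s): [2.57, 2.57, 3.14, 3.14, 3.14, 3.14].

### API

Orientations are given as [roll, pitch, yaw] about the fixed x, y, z axes, in that order (R = Rz(yaw) Ry(pitch) Rx(roll)).
In Python, from cell import robot gives the robot as it stands.
- The arm moves only by the shell command python3 -m creep 'ROWS' [FORCE]. ROWS is JSON, a list that holds one entry, the list of rows, each a list of 7 numbers: the shift along the tool's x, y, z in cm, then the turn, a rotation vector about the tool's x, y, z in degrees, then the gripper command: -1 is shut, 1 is fully open, values between are in proportion. In form: [[[tx, ty, tz, wx, wy, wz, gripper], ...]]. A call has 1 to 8 rows; each row is the pose to reach, as a shift and turn from the pose measured when the call began, along the tool's axes at that moment; what a row does not reach only later rows make up. A row lasts 1/10 s, in which the tool goes at most 50 mm and 8.59 degrees, less where a joint would pass 70% of its speed; a pose out of reach is approached as far as the arm can. A call with a gripper value outside its range is refused whole. The fingers move at their own pace and stop on an object; FORCE is the grip in N (left out, the last holds). Time passes only in rows, so rows that repeat a pose let the fingers close. It gives the time, the measured TCP pose, the force and the opening at its end, in the units of the state.
- robot.observe(): the state, without advancing time (a new reading comes with each control period).
- robot.read_camera(name): name is "side" or "top" or "wrist"; returns the picture (384x512x3 uint8, red, green, blue); there is no depth.
- robot.camera_params(name): a dict with "camera_matrix" (3x3 intrinsics, pixels), "k1" (the pictures are not rectified: a ray, as slopes to the right and down, at radius r is drawn at 1 + k1 r^2 times it, then the intrinsics apply), "R" (3x3) and "t" (3): a world point X has camera coordinates R X + t. Camera axes: x right, y down, z forward; pixel columns grow to the right and rows downward; lengths in m; the calibration is good to about 2 mm. A picture is of the moment at which its call begins: read the wrist's pose just before it. camera_params takes no time and is no camera call; for the wrist camera it gives the pose at the moment of the call.
- robot.hand_in(): hands the job in, once; it reports no verdict.
Trained networks look in the newest picture that a camera, given by its name, has taken for a name from the list of things; names that differ only in an ending like _2 or _b are one class to them, and where a whole thing is asked for, a point or a joint stands for the part that bears it (a point fixed in the world has none). Each returns a list of dicts, best first, with "score" (0 to 1); they miss things now and then, are a little off and sometimes report something else, mostly with a low value. They report only what shows in the picture. A call takes as long as a camera call. They do not tell look-alikes from the thing itself.
- robot.look_for(camera, label): "centre" ([x, y, z] in m, in the coordinates of the camera as it stood for that picture, good to about 4 mm: the middle of the surface that is visible of it).
- robot.masks_of(camera, label): "mask" (384x512 bool, what is visible of it).
The state is a dict: "time": time; "qpos": joint angles; "qvel": joint speeds; "joint_efforts": joint torques, N m; "tool_pos": TCP position; "tool_rot": TCP orientation; "contact_force": force on the tool from outside, world axes, zero at the start; "torque": the same for the moment, N m; "opening": finger opening in m.
Only numpy, scipy, OpenCV 4.12 (cv2) and the standard library are available. Lean on these libraries where they do the work, as an engineer would, in place of code of your own. Each camera call takes 0.05 s, during which the arm holds its last target.

## Working session

There is one attempt and no reset: what is moved stays moved. The work goes in short steps, Python scripts to look and compute and a shell command to move; the robot and the scene stay as the last step left them, time stands still between calls to the robot, and variables do not carry over. Pictures are saved under pics/ and viewed, and the job is handed in when it is done.

```bash
ls; mkdir -p pics; cat > h.py <<'E'
import numpy as np, cv2
from cell import robot
from scipy.spatial.transform import Rotation as Ro
def snap(n,f):
    im=robot.read_camera(n); cv2.imwrite('pics/'+f,cv2.cvtColor(im,cv2.COLOR_RGB2BGR)); return im
def toworld(c,p):
    R=np.array(c['R']);t=np.array(c['t']);return R.T@(np.array(p)-t)
def proj(c,X):
    x=np.array(c['R'])@np.array(X)+np.array(c['t']);u=x[:2]/x[2];u=u*(1+c['k1']*(u@u))
    K=np.array(c['camera_matrix']);return K[:2,:2]@u+K[:2,2]
def ray(c,px):
    K=np.array(c['camera_matrix']);d=np.linalg.solve(K[:2,:2],np.array(px,float)-K[:2,2]);u=d.copy()
    for _ in range(30):u=d/(1+c['k1']*(u@u))
    R=np.array(c['R']);return -R.T@np.array(c['t']),R.T@np.array([u[0],u[1],1.])
def atz(c,px,z):
    o,d=ray(c,px);return o+d*(z-o[2])/d[2]
def tri(c1,p1,c2,p2):
    o1,d1=ray(c1,p1);o2,d2=ray(c2,p2);A=np.stack([d1,-d2],1);s=np.linalg.lstsq(A,o2-o1,rcond=None)[0]
    a=o1+d1*s[0];b=o2+d2*s[1];return (a+b)/2,np.linalg.norm(a-b)
def pose():
    s=robot.observe();r=s['tool_rot'];return np.array(s['tool_pos']),Ro.from_euler('xyz',r).as_matrix(),s
def delta(P,R=None):
    p,R0,s=pose();print('shift cm',np.round(R0.T@(np.array(P)-p)*100,2),end=' ')
    if R is not None:print('turn deg',np.round(Ro.from_matrix(R0.T@R).as_rotvec(degrees=True),2))
    else:print()
E
python3 - <<'E'
from h import *
np.set_printoptions(precision=4,suppress=True)
print(robot.observe())
for n in ['side','top','wrist']:
    snap(n,n+'0.png');c=robot.camera_params(n)
    print(n,-np.array(c['R']).T@np.array(c['t']),c['k1'],np.array(c['camera_matrix'])[0])
    for l in ['scoop','scoop_cup','scoop_hook','scoop_grip','bin_rim','bin_hinge','bin_lid','lid_left','food_bowl','water_bowl','mug']:
        try:
            for d in robot.look_for(n,l)[:3]: print(l,round(d['score'],2),toworld(c,d['centre']),proj(c,toworld(c,d['centre'])).round())
        except Exception as e: print(l,e)
print(robot.observe()['time'])
E
```

```text
pics
{'time': 0.0, 'qpos': array([ 1.167 ,  0.3427,  1.525 ,  0.    ,  1.2754, -0.146 ]), 'qvel': array([ 0.0019, -0.0009, -0.    , -0.0002, -0.0004,  0.002 ]), 'joint_efforts': array([ -0.0019, -43.124 , -24.4223,   0.0716,   0.0558,  -0.0001]), 'tool_pos': array([0.1337, 0.5073, 0.2401]), 'tool_rot': array([-3.1401, -0.0003,  2.8838]), 'contact_force': array([-0.1465, -0.8452,  0.5944]), 'torque': array([-0.0161,  0.0102, -0.0097]), 'opening': 0.09156540348222193}
side [0.1368 1.2548 0.9805] 0.008662221669393386 [480.7121   0.     253.0219]
scoop 0.81 [ 0.3801 -0.1607  0.0351] [275. 199.]
scoop 0.77 [ 0.4886 -0.2977  0.0326] [254. 177.]
scoop 0.5 [ 0.3084 -0.3729  0.0342] [303. 173.]
scoop_cup 0.78 [ 0.4875 -0.2982  0.0336] [254. 177.]
scoop_cup 0.63 [ 0.3771 -0.1573  0.0364] [276. 200.]
scoop_cup 0.24 [0.6179 0.1729 0.2005] [175. 202.]
scoop_hook 0.77 [ 0.3797 -0.157   0.0342] [275. 200.]
scoop_hook 0.72 [ 0.4872 -0.2962  0.0334] [254. 177.]
scoop_hook 0.43 [ 0.309  -0.3731  0.0317] [303. 173.]
scoop_grip 0.91 [ 0.3831 -0.1531  0.0346] [274. 200.]
scoop_grip 0.54 [ 0.4881 -0.3001 
[... 1007 characters left out ...]
 [324. 175.]
scoop_grip 0.77 [ 0.381  -0.1675  0.0415] [287. 206.]
scoop_grip 0.73 [ 0.2378 -0.3743  0.0415] [350. 250.]
bin_rim 0.96 [0.5148 0.1991 0.0556] [178. 165.]
bin_rim 0.4 [0.5929 0.2217 0.1497] [167. 135.]
bin_hinge 0.96 [0.5152 0.1999 0.0542] [178. 165.]
bin_lid 0.46 [0.5931 0.2215 0.1503] [167. 135.]
bin_lid 0.19 [ 0.4991 -0.2913  0.0408] [324. 172.]
lid_left 0.4 [0.5962 0.2209 0.1523] [167. 133.]
food_bowl 0.94 [ 0.6555 -0.2029  0.0183] [297. 130.]
water_bowl 0.87 [ 0.6565 -0.3963  0.0321] [353. 129.]
water_bowl 0.57 [ 0.655  -0.2056  0.019 ] [297. 130.]
mug 0.64 [0.332  0.3047 0.0414] [145. 219.]
wrist [0.0698 0.5247 0.385 ] -0.01968037634721851 [285.5731   0.     252.9354]
1.8
```

```bash
python3 - <<'E'
import cv2
a=cv2.imread('pics/side0.png');b=cv2.imread('pics/top0.png')
cv2.imwrite('pics/s1.png',cv2.resize(a[120:300,120:360],None,fx=3.2,fy=3.2,interpolation=2))
cv2.imwrite('pics/t1.png',cv2.resize(b[90:280,110:390],None,fx=2.85,fy=2.85,interpolation=2))
E
```

```text
(no output)
```

View pics/s1.png

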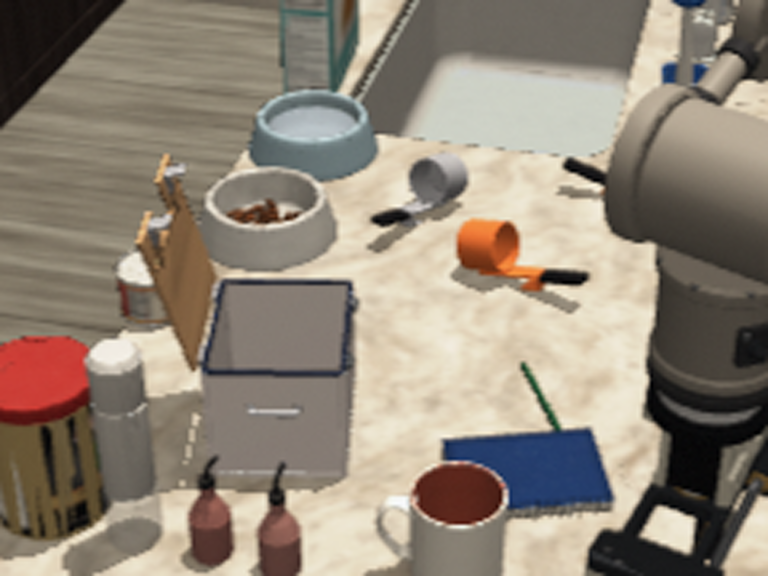

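View pics/t1.png

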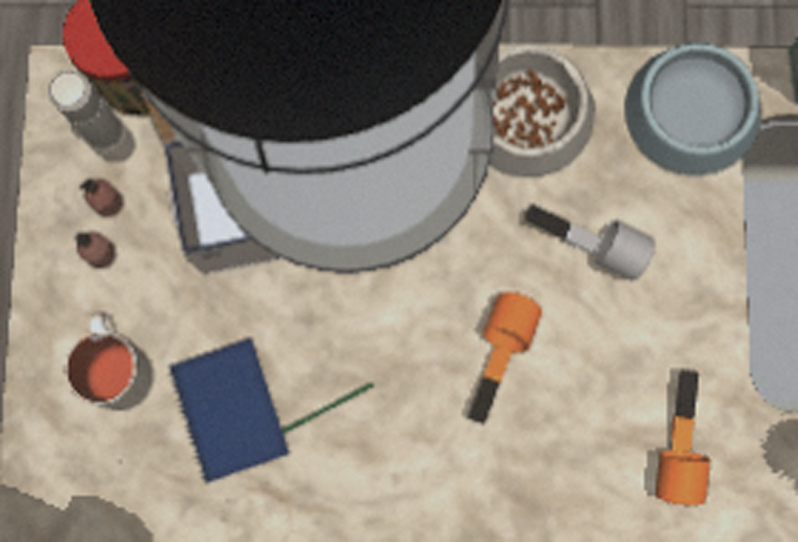

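View pics/side0.png

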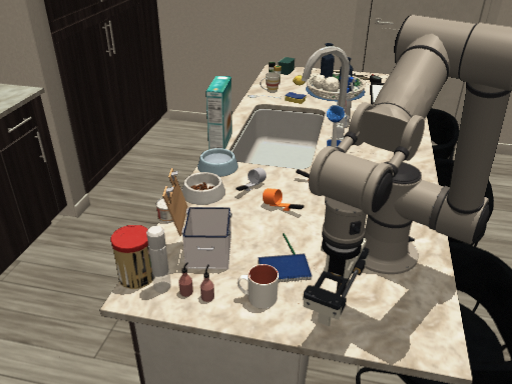

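View pics/top0.png

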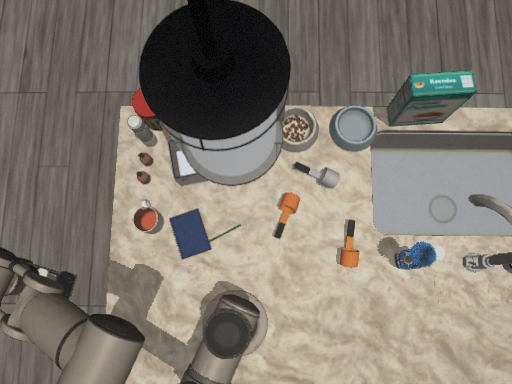

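View pics/wrist0.png

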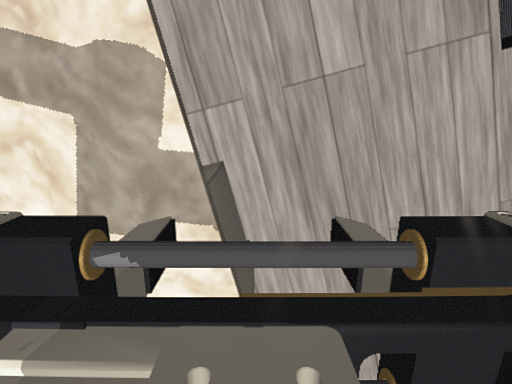

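```bash
python3 - <<'E'
from h import *
np.set_printoptions(precision=4,suppress=True)
p,R,s=pose();c=robot.camera_params('wrist')
C=-np.array(c['R']).T@np.array(c['t'])
print('cam in tool',R.T@(C-p));print(R.T@np.array(c['R']).T);print(R)
ct=robot.camera_params('top');cs=robot.camera_params('side')
f=lambda x,y:(110+x/2.85,90+y/2.85)
g=lambda x,y:(120+x/3.2,120+y/3.2)
print('grip end',atz(ct,f(527,212),.035),'cup top',atz(ct,f(627,250),.04),'gripmid',atz(ct,f(547,221),.03))
# bin rim corners side view
for q in [(205,372),(350,373),(354,282),(218,282)]: print(q,atz(cs,g(*q),.125))
print('top bin corner',atz(ct,f(195,262),.125))
for q in [(155,215),(183,170),(140,222),(168,160),(195,365),(214,305)]: 
    o,d=ray(cs,g(*q)); print(q,[ (o+d*((x-o[0])/d[0])).round(3) for x in (.62,.65,.67)])
E
```

```text
cam in tool [ 0.0663  0.0001 -0.1443]
[[ 0.0013 -0.9684 -0.2493]
 [ 1.      0.0013  0.0001]
 [ 0.0002 -0.2493  0.9684]]
[[-0.967   0.2549  0.    ]
 [ 0.2549  0.967   0.0001]
 [-0.      0.0001 -1.    ]]
grip end [ 0.5268 -0.1955  0.035 ] cup top [ 0.4804 -0.313   0.04  ] gripmid [ 0.5172 -0.2196  0.03  ]
(205, 372) [0.575  0.2272 0.125 ]
(350, 373) [0.4477 0.1975 0.125 ]
(354, 282) [0.4828 0.0568 0.125 ]
(218, 282) [0.6121 0.0887 0.125 ]
top bin corner [0.4435 0.181  0.125 ]
(155, 215) [array([0.62 , 0.201, 0.269]), array([0.65 , 0.135, 0.225]), array([0.67 , 0.092, 0.196])]
(183, 170) [array([0.62 , 0.131, 0.275]), array([0.65 , 0.061, 0.231]), array([0.67 , 0.015, 0.202])]
(140, 222) [array([0.62 , 0.232, 0.281]), array([0.65 , 0.169, 0.238]), array([0.67 , 0.126, 0.209])]
(168, 160) [array([0.62 , 0.162, 0.303]), array([0.65 , 0.094, 0.261]), array([0.67 , 0.049, 0.233])]
(195, 365) [array([0.62 , 0.145, 0.063]), array([0.65 , 0.076, 0.006]), array([ 0.67 ,  0.03 , -0.032])]
(214, 305) [array([0.62 , 0.084, 0.093]), array([0.65 , 0.012, 0.038]), array([ 0.67 , -0.037,  0.001])]
```

```bash
python3 - <<'E'
from h import *
cs=robot.camera_params('side');ct=robot.camera_params('top')
for z in (.5,.6,.7,.8,.9): print(z,proj(cs,[.55,.05,z]).round(),proj(cs,[.45,.05,z]).round())
for px in [(215,185),(160,65),(290,70),(215,5)]: print(px,[atz(ct,px,z).round(2) for z in (.6,.8,1.0,1.2)])
def Rt(xaz): 
    a=np.radians(xaz);x=np.array([np.cos(a),np.sin(a),0]);z=np.array([0,0,-1.]);return np.stack([x,np.cross(z,x),z],1)
delta([.40,.10,.37],Rt(14))
E
```

```text
0.5 [205.  91.] [241.  95.]
0.6 [204.  55.] [240.  58.]
0.7 [202.  15.] [240.  18.]
0.8 [200. -28.] [240. -26.]
0.9 [197. -76.] [239. -74.]
(215, 185) [array([0.34, 0.  , 0.6 ]), array([ 0.3 , -0.02,  0.8 ]), array([ 0.26, -0.05,  1.  ]), array([ 0.22, -0.07,  1.2 ])]
(160, 65) [array([0.61, 0.14, 0.6 ]), array([0.51, 0.08, 0.8 ]), array([0.41, 0.03, 1.  ]), array([ 0.31, -0.02,  1.2 ])]
(290, 70) [array([ 0.6 , -0.15,  0.6 ]), array([ 0.5 , -0.14,  0.8 ]), array([ 0.4 , -0.13,  1.  ]), array([ 0.31, -0.12,  1.2 ])]
(215, 5) [array([0.76, 0.02, 0.6 ]), array([ 0.63, -0.01,  0.8 ]), array([ 0.49, -0.04,  1.  ]), array([ 0.36, -0.07,  1.2 ])]
shift cm [-36.13 -32.63 -12.93] turn deg [ 0.0000e+00 -1.0000e-02  1.5123e+02]
```

```bash
python3 -m creep '[[[-36,-32.5,-13,0,0,151,1],[-36,-32.5,-13,0,0,151,1],[-36,-32.5,-13,0,0,151,1],[-36,-32.5,-13,0,0,151,1],[-36,-32.5,-13,0,0,151,1],[-36,-32.5,-13,0,0,151,1],[-36,-32.5,-13,0,0,151,1],[-36,-32.5,-13,0,0,151,1]]]'
python3 - <<'E'
from h import *
def Rt(xaz): 
    a=np.radians(xaz);x=np.array([np.cos(a),np.sin(a),0]);z=np.array([0,0,-1.]);return np.stack([x,np.cross(z,x),z],1)
delta([.40,.10,.37],Rt(14)); print(robot.observe())
E
```

```text
time: 2.6
tool_pos: [0.3457, 0.1824, 0.3451]
tool_rot: [3.141, -0.0, 1.678]
contact_force: [1.7, 0.7, -0.3]
opening: 0.0918
shift cm [-8.77  4.52 -2.49] turn deg [ 3.000e-02 -6.000e-02  8.213e+01]
{'time': 2.6, 'qpos': array([2.88693379e-01, 1.77127109e-02, 1.64144184e+00, 2.04797269e-04,
       1.48134452e+00, 1.81689196e-01]), 'qvel': array([-1.22859068e+00, -1.36298287e-02, -3.29905257e-01,  1.06444126e-03,
        3.39141575e-01,  2.67682163e-01]), 'joint_efforts': array([ 6.34746730e+00, -2.92978746e+01, -2.43451327e+01, -9.71563684e-03,
       -4.45836887e-02, -3.81705472e-01]), 'tool_pos': array([0.34568255, 0.18242727, 0.34512403]), 'tool_rot': array([ 3.14055393e+00, -3.98241510e-04,  1.67778253e+00]), 'contact_force': array([ 1.71110541,  0.68694436, -0.33707916]), 'torque': array([-0.1005814 ,  0.04347557,  0.02989152]), 'opening': 0.09182263413384077}
```

```bash
python3 -m creep '[[[-9,4.5,-2.5,0,0,82,1],[-9,4.5,-2.5,0,0,82,1],[-9,4.5,-2.5,0,0,82,1],[-9,4.5,-2.5,0,0,82,1],[-9,4.5,-2.5,0,0,82,1],[-9,4.5,-2.5,0,0,82,1],[-9,4.5,-2.5,0,0,82,1],[-9,4.5,-2.5,0,0,82,1]]]'
python3 - <<'E'
from h import *
np.set_printoptions(precision=4,suppress=True)
print(robot.observe()['qpos'],robot.observe()['tool_rot'])
c=robot.camera_params('wrist');snap('wrist','w1.png')
for l in ['bin_rim','bin_hinge','bin_lid','lid_left']:
    for d in robot.look_for('wrist',l)[:2]: print(l,round(d['score'],2),toworld(c,d['centre']))
ct=robot.camera_params('top');snap('top','t2.png')
import pickle;pickle.dump(c,open('w1.pkl','wb'))
E
```

```text
time: 3.4
tool_pos: [0.4, 0.0977, 0.3702]
tool_rot: [-3.142, -0.001, 0.477]
contact_force: [-0.6, -0.9, 0.2]
opening: 0.0916
[0.0525 0.0507 1.5403 0.0005 1.5496 1.1458] [-3.1416 -0.0011  0.4774]
bin_rim 0.66 [0.5566 0.1391 0.0241]
bin_hinge 0.78 [0.559  0.1331 0.0289]
bin_lid 0.6 [0.617  0.1018 0.1304]
lid_left 0.82 [0.6168 0.1052 0.1378]
```

View pics/w1.png

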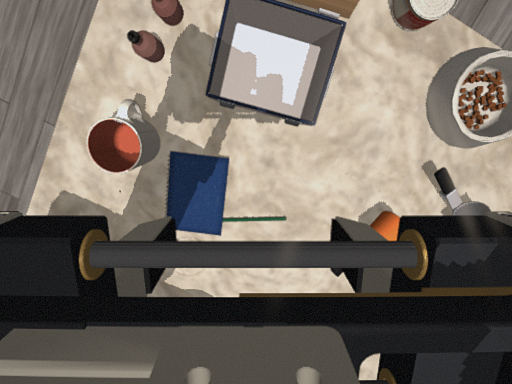

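View pics/t2.png

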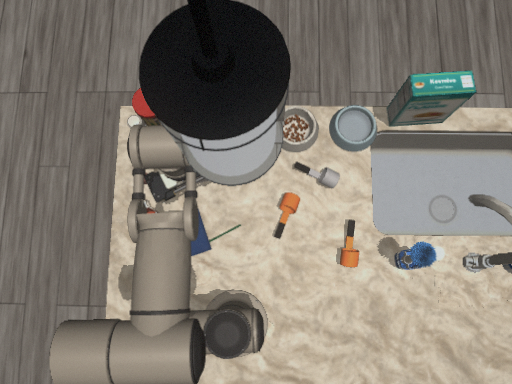

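```bash
python3 - <<'E'
import cv2
a=cv2.imread('pics/w1.png')
cv2.imwrite('pics/w1z.png',cv2.resize(a[0:135,190:390],None,fx=4,fy=4,interpolation=2))
E
```

```text
(no output)
```

View pics/w1z.png

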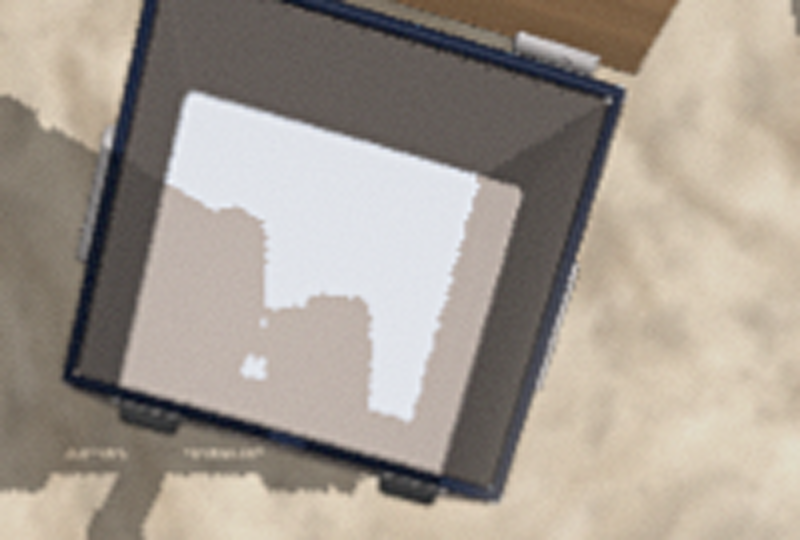

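```bash
python3 - <<'E'
from h import *
import pickle;c=pickle.load(open('w1.pkl','rb'))
f=lambda x,y:(190+x/4-.375,y/4-.375)
P=[atz(c,f(*q),.125) for q in [(65,381),(499,499),(624,92)]]
for p in P: print(p.round(4))
d=P[0]-P[1];print('w',np.linalg.norm(d),'az y',np.degrees(np.arctan2(d[1],d[0]))-90);e=P[2]-P[1];print('dep',np.linalg.norm(e),np.degrees(np.arctan2(e[1],e[0])));m=(P[0]+P[1])/2;print('front mid outer',m)
for q in [(66,377),(497,494)]:print('catch')
s=robot.camera_params('side')
for p in P: print(proj(s,p))
E
```

```text
[0.4568 0.1958 0.125 ]
[0.4895 0.0517 0.125 ]
[0.6134 0.0794 0.125 ]
w 0.14778482650635422 az y 12.7642868225075
dep 0.1269447384178486 12.625050780347255
front mid outer [0.47315159 0.12376241 0.125     ]
catch
catch
[226.47918827 235.75156601]
[228.99889278 206.9444053 ]
[188.74528191 206.45973505]
```

```bash
cat >> h.py <<'E'
def Rt(xaz): 
    a=np.radians(xaz);x=np.array([np.cos(a),np.sin(a),0]);z=np.array([0,0,-1.]);return np.stack([x,np.cross(z,x),z],1)
E
python3 - <<'E'
from h import *
delta([.52,-.19,.28],Rt(-112))
cv2.imwrite('pics/sz.png',cv2.resize(cv2.imread('pics/side0.png')[190:280,160:250],None,fx=6.5,fy=6.5,interpolation=2))
E
```

```text
shift cm [-2.86 31.05  9.01] turn deg [-7.0000e-02 -2.0000e-02  1.3989e+02]
```

View pics/sz.png

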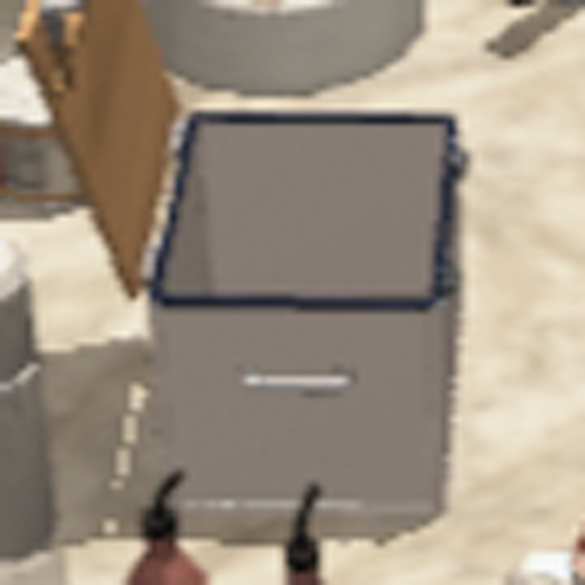

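```bash
python3 -m creep '[[[-3,31,9,0,0,140,1],[-3,31,9,0,0,140,1],[-3,31,9,0,0,140,1],[-3,31,9,0,0,140,1],[-3,31,9,0,0,140,1],[-3,31,9,0,0,140,1],[-3,31,9,0,0,140,1],[-3,31,9,0,0,140,1]]]'
python3 - <<'E'
from h import *
delta([.52,-.19,.28],Rt(-112))
E
```

```text
time: 4.5
tool_pos: [0.5188, -0.1933, 0.2778]
tool_rot: [3.141, 0.002, -0.724]
contact_force: [0.5, 0.2, 0.5]
opening: 0.0919
shift cm [-0.13 -0.33 -0.22] turn deg [ 0.1   0.11 70.54]
```

```bash
python3 -m creep '[[[0,-0.3,0,0,0,70.5,1],[0,-0.3,0,0,0,70.5,1],[0,-0.3,0,0,0,70.5,1],[0,-0.3,0,0,0,70.5,1],[0,-0.3,0,0,0,70.5,1],[0,-0.3,0,0,0,70.5,1],[0,-0.3,0,0,0,70.5,1],[0,-0.3,0,0,0,70.5,1]]]'
python3 - <<'E'
from h import *
np.set_printoptions(precision=4,suppress=True)
print(robot.observe()['qpos'],robot.observe()['tool_rot'])
c=robot.camera_params('wrist');snap('wrist','w2.png')
for l in ['scoop','scoop_cup','scoop_grip']:
    for d in robot.look_for('wrist',l)[:2]: print(l,round(d['score'],2),toworld(c,d['centre']))
import pickle;pickle.dump(c,open('w2.pkl','wb'))
E
```

```text
time: 5.3
tool_pos: [0.5208, -0.1911, 0.2776]
tool_rot: [3.139, 0.001, -1.92]
contact_force: [-0.7, -0.7, 0.2]
opening: 0.0919
[-0.49    0.3734  1.374   0.0002  1.3967  3.0009] [ 3.1391  0.0006 -1.9201]
scoop 0.94 [ 0.4926 -0.2974  0.0442]
scoop 0.56 [ 0.3846 -0.1683  0.0565]
scoop_cup 0.85 [ 0.3845 -0.1678  0.0511]
scoop_cup 0.84 [ 0.4949 -0.2943  0.0476]
scoop_grip 0.79 [ 0.4941 -0.2965  0.0432]
```

View pics/w2.png

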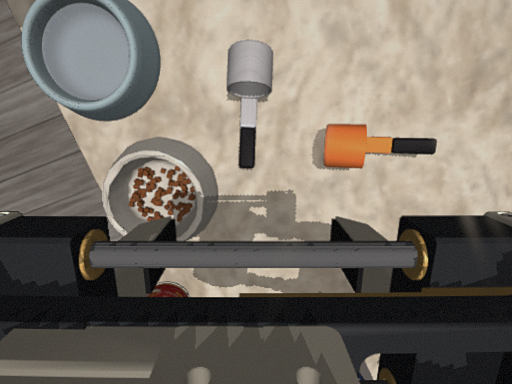

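```bash
python3 - <<'E'
from h import *
import pickle
c=pickle.load(open('w2.pkl','rb'))
a=cv2.imread('pics/w2.png');cv2.imwrite('pics/w2z.png',cv2.resize(a[30:180,190:310],None,fx=4,fy=4,interpolation=2))
A=atz(c,(248.5,126.5),.024);B=atz(c,(247,168),.0385)
d=B-A;print(A,B,np.linalg.norm(d[:2]),np.degrees(np.arctan2(d[1],d[0])))
C=atz(c,(248.5,71),.0)
# full kinematics check
q=robot.observe()['qpos'];p,R,s=pose()
def W(q): 
    z=lambda a:Ro.from_euler('z',a).as_matrix();y=lambda a:Ro.from_euler('y',a).as_matrix()
    return z(q[0])@y(q[1]+q[2])@z(q[3])@y(q[4])@z(q[5])
print((W(q).T@R).round(3))
E
```

```text
[ 0.50753293 -0.24409941  0.024     ] [ 0.52811907 -0.19343207  0.0385    ] 0.054689737789245615 67.88809286969511
[[ 0. -1.  0.]
 [ 1.  0. -0.]
 [ 0.  0.  1.]]
```

View pics/w2z.png

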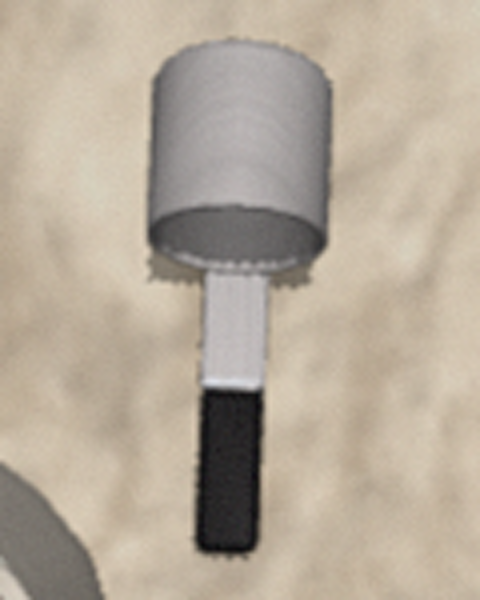

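```bash
cat > kin.py <<'E'
import numpy as np
from scipy.optimize import least_squares
from scipy.spatial.transform import Rotation as Ro
D=[([1.167,.3427,1.525,0,1.2754,-.146],[.1337,.5073,.2401]),([.28869,.017713,1.64144,0,1.48134,.18169],[.34568,.18243,.34512]),
([.0525,.0507,1.5403,.0005,1.5496,1.1458],[.4,.0977,.3702]),([-.49,.3734,1.374,0,1.3967,3.0009],[.5208,-.1911,.2776])]
C=np.array([[0,-1,0],[1,0,0],[0,0,1.]])
z=lambda a:Ro.from_euler('z',a).as_matrix();y=lambda a:Ro.from_euler('y',a).as_matrix()
def fk(q,P):
    L1,L2,h,Lt,lat=P
    R=z(q[0])@y(q[1]+q[2])@z(q[3])@y(q[4])@z(q[5])@C
    a,b=q[1],q[1]+q[2]
    w=z(q[0])@np.array([L1*np.sin(a)+L2*np.sin(b),lat,h+L1*np.cos(a)+L2*np.cos(b)])
    return w+Lt*R[:,2],R
def fit(Lt,extra=[],free=False):
    DD=D+extra
    f=lambda v:np.concatenate([fk(q,[v[0],v[1],v[2],v[4] if free else Lt,v[3]])[0]-p for q,p in DD])
    s=least_squares(f,[.6,.5,.2,.07,.25][:5 if free else 4]);v=s.x
    return [v[0],v[1],v[2],v[4] if free else Lt,v[3]],s.fun
lo=np.array([-2.53,-.77,.04,-1,.28,-3.11]);hi=np.array([2.53,2.02,2.7,4.14,2.66,3.11])
def ik(p,R,P,q0):
    f=lambda q:np.concatenate([(fk(q,P)[0]-p)*5,(Ro.from_matrix(R.T@fk(q,P)[1])).as_rotvec()])
    s=least_squares(f,np.clip(q0,lo+.01,hi-.01),bounds=(lo,hi));return s.x,np.abs(s.fun).max()
E
python3 - <<'E'
from kin import *
for Lt in (.2,.25,.3): P,f=fit(Lt);print(np.round(P,4),abs(f).max())
E
```

```text
[0.4804 0.3778 0.0978 0.2    0.0765] 0.0031508898723729972
[0.4809 0.3778 0.1473 0.25   0.0764] 0.003165026680141736
[0.4813 0.3777 0.1968 0.3    0.0764] 0.003179163554728359
```

```bash
cat > plan.py <<'E'
from kin import *
def az(a,e): a,e=np.radians([a,e]);return np.array([np.cos(a)*np.cos(e),np.sin(a)*np.cos(e),np.sin(e)])
def Rzx(zv,xv):
    return np.stack([xv,np.cross(zv,xv),zv],1)
def scoopR(a,tilt): # scoop z az a elev tilt
    Z=az(a,tilt);X=-az(a,tilt-90);return np.stack([X,np.cross(Z,X),Z],1)
def toolR(S,th,opt): # tool in scoop: angle th from -z toward -x
    t=np.radians(th);zt=S@np.array([-np.sin(t),0,-np.cos(t)]);xt=S@np.array([np.cos(t),0,-np.sin(t)])*(1 if opt==1 else -1)
    return Rzx(zt,xt)
E
python3 - <<'E'
from plan import *
np.set_printoptions(precision=3,suppress=True)
G=np.array([.5197,-.2140,.0274])
for Lt in (.2,.3):
  P,_=fit(Lt)
  for opt,q6 in ((1,3.0),(2,-.14)):
    R=toolR(scoopR(68,15),60,opt); q,e=ik(G+.005*R[:,2],R,P,[-.49,.7,1.5,.2,1.2,q6]);print(Lt,opt,'grasp',q,round(e,4))
    for a in (50,70,90,110):
      # upright: scoop z up; -x toward az a
      X=-az(a,0);Z=np.array([0,0,1.]);S=np.stack([X,np.cross(Z,X),Z],1)
      R=toolR(S,60,opt)
      for b in ([.47,-.03],[.5,.0],[.55,0]):
        q2,e=ik(np.array([b[0],b[1],.121])+.005*R[:,2],R,P,q+[0,0,0,.8,0,0]);print('  up',a,b,q2,round(e,4))
E
```

```text
0.2 1 grasp [-0.484  0.638  1.697 -0.215  0.807  3.11 ] 0.1069
  up 50 [0.47, -0.03] [-0.61   0.403  2.183  1.344  1.087  2.205] 0.0
  up 50 [0.5, 0.0] [-0.506  0.427  2.137  1.414  1.036  2.243] 0.0
  up 50 [0.55, 0] [-0.452  0.493  2.006  1.416  1.016  2.323] 0.0
  up 70 [0.47, -0.03] [-0.599  0.483  2.025  1.062  1.291  2.21 ] 0.0
  up 70 [0.5, 0.0] [-0.508  0.506  1.979  1.12   1.253  2.258] 0.0
  up 70 [0.55, 0] [-0.46   0.574  1.842  1.132  1.255  2.337] 0.0
  up 90 [0.47, -0.03] [-0.551  0.564  1.862  0.834  1.49   2.166] 0.0
  up 90 [0.5, 0.0] [-0.471  0.589  1.811  0.888  1.467  2.221] 0.0
  up 90 [0.55, 0] [-0.431  0.661  1.664  0.909  1.492  2.297] 0.0
  up 110 [0.47, -0.03] [-0.48   0.638  1.711  0.629  1.675  2.076] 0.0
  up 110 [0.5, 0.0] [-0.409  0.668  1.649  0.684  1.669  2.136] 0.0
  up 110 [0.55, 0] [-0.377  0.745  1.489  0.713  1.717  2.209] 0.0
0.2 2 grasp [-0.437  0.647  1.702 -0.364  0.812  0.201] 0.0
  up 50 [0.47, -0.03] [-0.61   0.403  2.183  1.344  1.087 -0.936] 0.0
  up 50 [0.5, 0.0] [-0.506  0.427  2.137  1.414  1.036 -0.899] 0.0
  up 50 [0.55, 0] [-0.452
[... 1705 characters left out ...]
327  1.102 -1.123] 0.0
  up 50 [0.55, 0] [-0.647  0.558  2.114  1.358  1.086 -1.034] 0.0
  up 70 [0.47, -0.03] [-0.779  0.599  2.013  0.949  1.319 -1.077] 0.0
  up 70 [0.5, 0.0] [-0.688  0.609  1.987  1.017  1.289 -1.037] 0.0
  up 70 [0.55, 0] [-0.626  0.663  1.859  1.045  1.298 -0.952] 0.0
  up 90 [0.47, -0.03] [-0.685  0.701  1.772  0.736  1.518 -1.069] 0.0
  up 90 [0.5, 0.0] [-0.609  0.716  1.736  0.793  1.5   -1.02 ] 0.0
  up 90 [0.55, 0] [-0.561  0.779  1.591  0.824  1.534 -0.939] 0.0
  up 110 [0.47, -0.03] [-0.575  0.798  1.547  0.556  1.715 -1.121] 0.0
  up 110 [0.5, 0.0] [-0.509  0.821  1.495  0.609  1.713 -1.064] 0.0
  up 110 [0.55, 0] [-0.473  0.897  1.324  0.646  1.774 -0.984] 0.0
```

```bash
python3 - <<'E'
from h import *; from plan import *
R=toolR(scoopR(68,15),60,2);G=np.array([.5197,-.2140,.0274]);print(R[:,2],R[:,0])
delta(G-.085*R[:,2],R)
E
python3 -m creep '[[[0,0,5,0,0,-165,0.1],[0,0,5,0,0,-165,0.1],[0,0,5,0,0,-165,0.1],[0,0,5,0,0,-165,0.1],[0,0,5,0,0,-165,0.1],[0,0,5,0,0,-165,0.1],[0,0,5,0,0,-165,0.1],[0,0,5,0,0,-165,0.1]]]'
python3 -m creep '[[[0,0,5,0,0,-100,0.1],[0,0,5,0,0,-100,0.1],[0,0,5,0,0,-100,0.1],[0,0,5,0,0,-100,0.1],[0,0,5,0,0,-100,0.1],[0,0,5,0,0,-100,0.1],[0,0,5,0,0,-100,0.1],[0,0,5,0,0,-100,0.1]]]'
python3 - <<'E'
from h import *; from plan import *
R=toolR(scoopR(68,15),60,2);G=np.array([.5197,-.2140,.0274]);print(R[:,2],R[:,0])
delta(G-.085*R[:,2],R)
E
```

```text
[-0.09695532 -0.23997284 -0.96592583] [ 0.36184218  0.89559083 -0.25881905]
shift cm [ 1.000e-02 -8.000e-01  1.682e+01] turn deg [ -23.22   -0.3  -175.97]
time: 6.3
tool_pos: [0.5207, -0.191, 0.2277]
tool_rot: [3.141, 0.002, -0.705]
contact_force: [0.4, 0.1, -0.0]
opening: 0.0503
time: 7.1
tool_pos: [0.5206, -0.191, 0.1776]
tool_rot: [-3.14, 0.001, 0.495]
contact_force: [0.8, -0.1, -0.4]
opening: 0.0507
[-0.09695532 -0.23997284 -0.96592583] [ 0.36184218  0.89559083 -0.25881905]
shift cm [0.52 0.59 6.81] turn deg [ -5.33 -14.38 -39.41]
```

```bash
python3 -m creep '[[[0.5,0.6,6.8,-5.3,-14.4,-39.4,0.1],[0.5,0.6,6.8,-5.3,-14.4,-39.4,0.1],[0.5,0.6,6.8,-5.3,-14.4,-39.4,0.1],[0.5,0.6,6.8,-5.3,-14.4,-39.4,0.1],[0.5,0.6,6.8,-5.3,-14.4,-39.4,0.1],[0.5,0.6,6.8,-5.3,-14.4,-39.4,0.1],[0.5,0.6,6.8,-5.3,-14.4,-39.4,0.1]]]'
python3 - <<'E'
from h import *; from plan import *
R=toolR(scoopR(68,15),60,2);G=np.array([.5197,-.2140,.0274])
s=robot.observe();print(s['qpos']);Pk,f=fit(.25,[(list(s['qpos']),list(s['tool_pos']))],True);print(np.round(Pk,4),abs(f).max())
delta(G+.005*R[:,2],R)
snap('wrist','w3.png')
E
```

```text
time: 7.8
tool_pos: [0.5279, -0.1935, 0.1096]
tool_rot: [-3.141, 0.261, 1.186]
contact_force: [-0.4, -0.1, 0.3]
opening: 0.051
[-0.34785377  0.56856062  1.57925545 -0.30610473  1.02547284  0.20088454]
[0.4666 0.3796 0.2173 0.3055 0.0765] 0.005606195294275307
shift cm [-0.02  0.01  9.01] turn deg [-0.04 -0.06 -0.05]
```

View pics/w3.png

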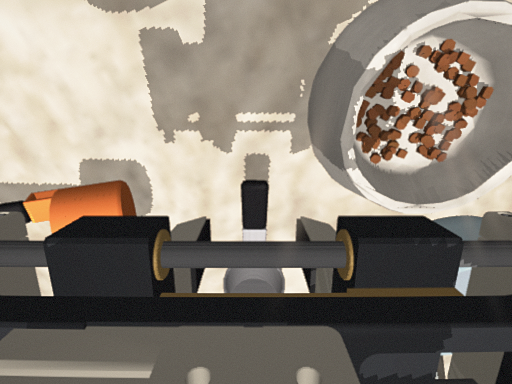

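```bash
python3 -m creep '[[[0,0,4,0,0,0,0.1],[0,0,7,0,0,0,0.1],[0,0,9,0,0,0,0.1],[0,0,9,0,0,0,0.1],[0,0,9,0,0,0,-1],[0,0,9,0,0,0,-1],[0,0,9,0,0,0,-1],[0,0,9,0,0,0,-1]]]' 60
python3 - <<'E'
from h import *; from plan import *
R=toolR(scoopR(68,15),60,2);G=np.array([.5197,-.2140,.0274])
delta(G+.005*R[:,2],R);snap('side','s4.png')
cv2.imwrite('pics/s4z.png',cv2.resize(cv2.imread('pics/s4.png')[100:260,140:340],None,fx=4,fy=3.7))
E
```

```text
time: 8.65
tool_pos: [0.5198, -0.2154, 0.0238]
tool_rot: [3.14, 0.261, 1.185]
contact_force: [-0.2, 0.7, 0.8]
opening: 0.0231
shift cm [ 0.03 -0.06  0.12] turn deg [ 0.07 -0.06 -0.12]
```

View pics/s4z.png

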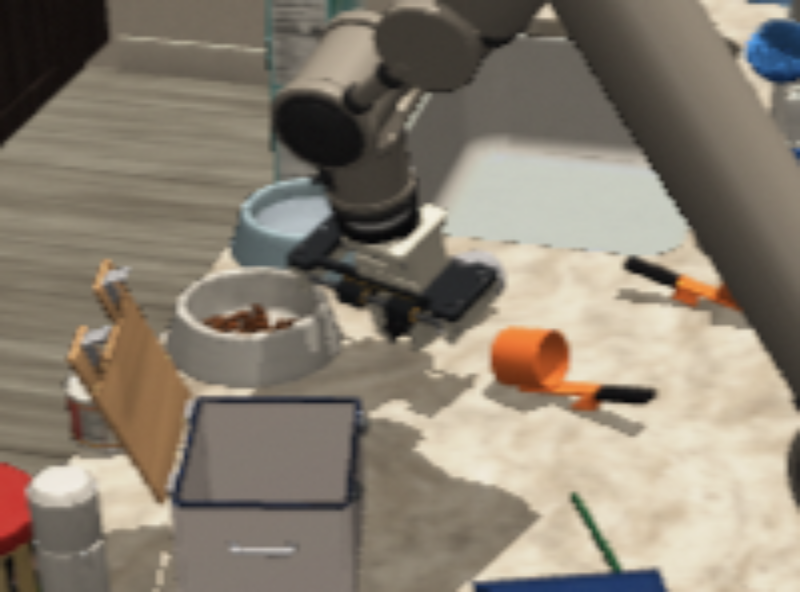

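```bash
python3 -m creep '[[[-0.5,0,-2,0,0,0,-1],[-1.3,0,-5,0,0,0,-1],[-2.6,0,-9.7,0,0,0,-1],[-3.9,0,-14.5,0,0,0,-1],[-3.9,0,-14.5,0,0,0,-1],[-3.9,0,-14.5,0,0,0,-1]]]'
python3 - <<'E'
from h import *; from plan import *
X=-az(80,0);Z=np.array([0,0,1.]);S=np.stack([X,np.cross(Z,X),Z],1)
R=toolR(S,60,2)
delta(np.array([.47,-.03,.20])+.005*R[:,2],R);print(robot.observe()['qpos'])
snap('wrist','w5.png');snap('side','s5.png')
cv2.imwrite('pics/s5z.png',cv2.resize(cv2.imread('pics/s5.png')[100:260,140:340],None,fx=4,fy=3.7))
E
```

```text
time: 9.3
tool_pos: [0.5196, -0.2153, 0.1746]
tool_rot: [3.138, 0.26, 1.184]
contact_force: [-0.6, 0.3, -2.6]
opening: 0.0215
shift cm [ 14.59 -11.64  -6.3 ] turn deg [  5.18  74.63 -11.92]
[-0.38953767  0.48584542  1.51987028 -0.28608267  1.14707252  0.11633393]
```

View pics/s5z.png

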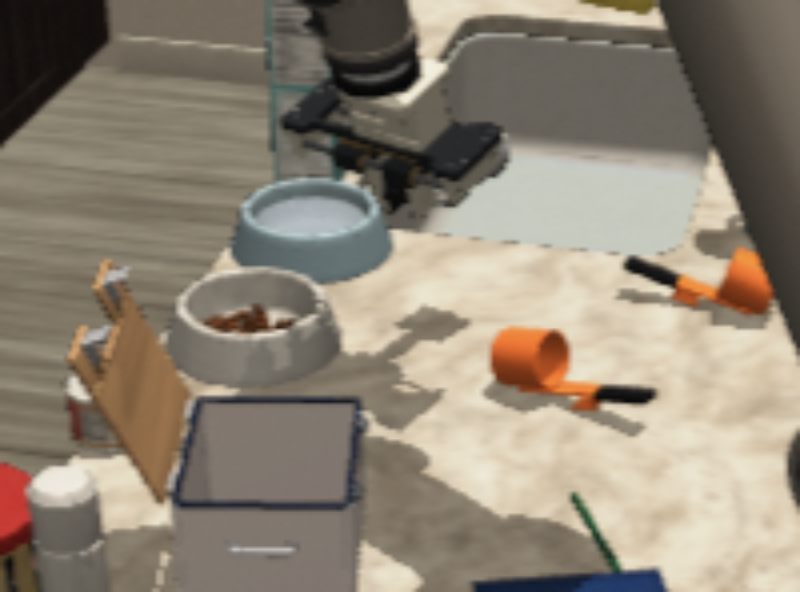

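View pics/w5.png

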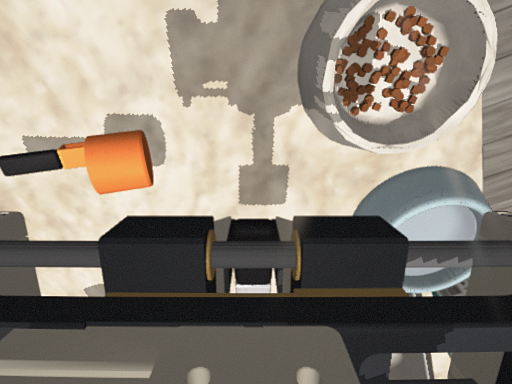

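```bash
python3 -m creep '[[[14.6,-11.6,-6.3,5.2,74.6,-11.9,-1],[14.6,-11.6,-6.3,5.2,74.6,-11.9,-1],[14.6,-11.6,-6.3,5.2,74.6,-11.9,-1],[14.6,-11.6,-6.3,5.2,74.6,-11.9,-1],[14.6,-11.6,-6.3,5.2,74.6,-11.9,-1],[14.6,-11.6,-6.3,5.2,74.6,-11.9,-1],[14.6,-11.6,-6.3,5.2,74.6,-11.9,-1],[14.6,-11.6,-6.3,5.2,74.6,-11.9,-1]]]'
python3 - <<'E'
from h import *; from plan import *
X=-az(80,0);Z=np.array([0,0,1.]);S=np.stack([X,np.cross(Z,X),Z],1)
R=toolR(S,60,2)
delta(np.array([.47,-.03,.20])+.005*R[:,2],R);print(robot.observe()['qpos'])
E
```

```text
time: 10.2
tool_pos: [0.4696, -0.0258, 0.1947]
tool_rot: [-3.112, -0.932, 1.354]
contact_force: [0.7, 0.8, -2.9]
opening: 0.0213
shift cm [ 0.25  0.11 -0.15] turn deg [ 0.34  6.55 -1.43]
[-0.71125466  0.5080513   1.79908782  0.76979242  1.47209336 -0.85184114]
```

```bash
python3 -m creep '[[[0.2,0.1,-0.15,0.3,6.5,-1.4,-1],[0.2,0.1,-0.15,0.3,6.5,-1.4,-1],[0.2,0.1,-0.15,0.3,6.5,-1.4,-1]]]'
python3 - <<'E'
from h import *; from plan import *
X=-az(80,0);Z=np.array([0,0,1.]);S=np.stack([X,np.cross(Z,X),Z],1)
R=toolR(S,60,2)
delta(np.array([.47,-.03,.20])+.005*R[:,2],R)
snap('top','t6.png');snap('side','s6.png')
cv2.imwrite('pics/s6z.png',cv2.resize(cv2.imread('pics/s6.png')[100:260,140:340],None,fx=4,fy=4)[:600])
E
```

```text
time: 10.5
tool_pos: [0.4702, -0.026, 0.1956]
tool_rot: [-3.133, -1.045, 1.387]
contact_force: [0.6, -0.4, -2.4]
opening: 0.0209
shift cm [ 0.18  0.05 -0.06] turn deg [-0.04  0.15 -0.27]
```

View pics/s6z.png

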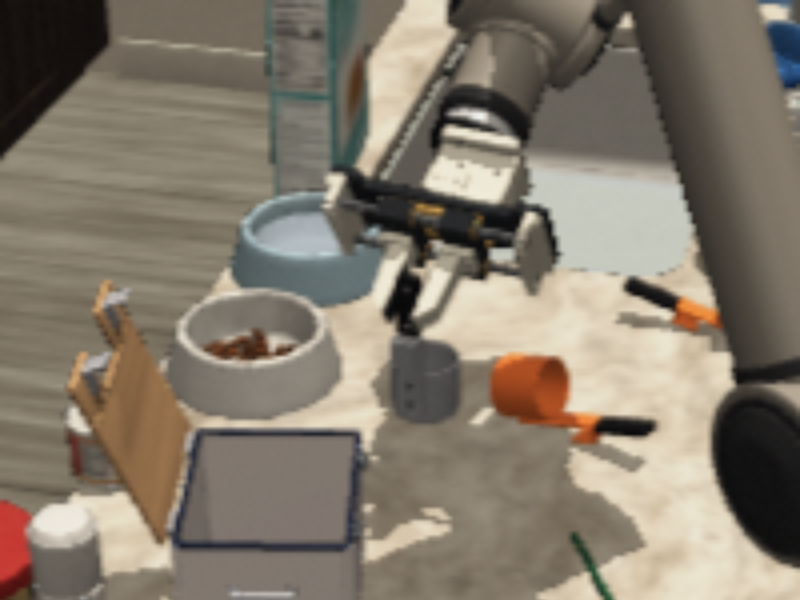

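View pics/t6.png

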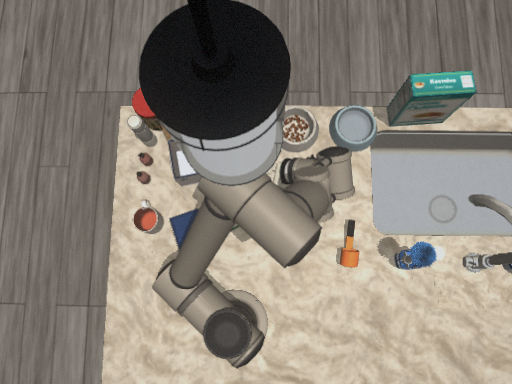

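```bash
python3 -m creep '[[[-2.2,0,1.25,0,0,0,-1],[-4.3,0,2.5,0,0,0,-1],[-5.6,0,3.25,0,0,0,-1],[-6.1,0,3.5,0,0,0,-1],[-6.1,0,3.5,0,0,0,-1]]]'
python3 -m creep '[[[-0.17,0,0.1,0,0,0,-1],[-0.35,0,0.2,0,0,0,-1],[-0.35,0,0.2,0,0,0,-1]]]'
python3 -m creep '[[[-0.17,0,0.1,0,0,0,-1],[-0.26,0,0.15,0,0,0,-1],[-0.26,0,0.15,0,0,0,-1]]]'
```

```text
time: 11.1
tool_pos: [0.4704, -0.0256, 0.1269]
tool_rot: [-3.14, -1.043, 1.395]
contact_force: [-0.5, 1.1, -1.4]
opening: 0.0212
time: 11.4
tool_pos: [0.4706, -0.0258, 0.1231]
tool_rot: [-3.141, -1.043, 1.396]
contact_force: [-0.5, 0.5, -2.4]
opening: 0.0214
time: 11.7
tool_pos: [0.4705, -0.0258, 0.12]
tool_rot: [-3.141, -1.043, 1.396]
contact_force: [-0.6, 0.7, -1.7]
opening: 0.0214
```

```bash
python3 -m creep '[[[-0.17,0,0.1,0,0,0,-1],[-0.26,0,0.15,0,0,0,-1],[-0.26,0,0.15,0,0,0,-1]]]'
python3 - <<'E'
from h import *
snap('side','s7.png')
cv2.imwrite('pics/s7z.png',cv2.resize(cv2.imread('pics/s7.png')[150:230,210:310],None,fx=7,fy=7))
E
```

```text
time: 12.0
tool_pos: [0.4708, -0.0247, 0.1191]
tool_rot: [3.141, -1.048, 1.398]
contact_force: [0.7, 3.2, 10.7]
opening: 0.0215
```

View pics/s7z.png

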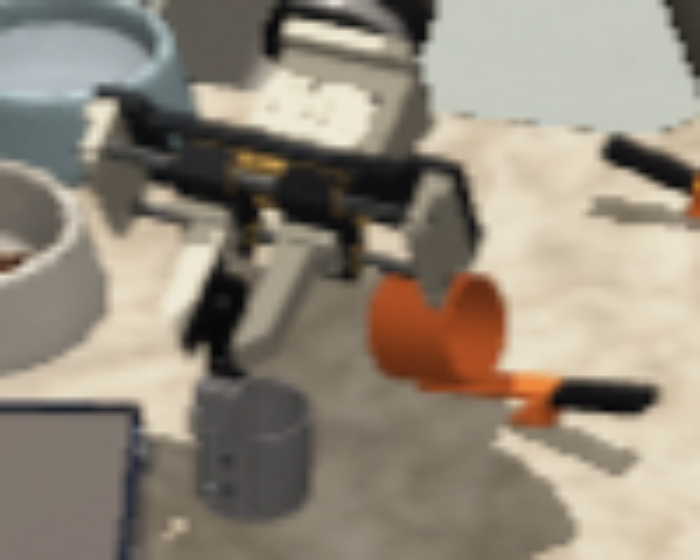

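```bash
python3 -m creep '[[[0,0,0,0,0,0,0],[0,0,0,0,0,0,0],[0,0,0,0,0,0,0],[0,0,-3,0,0,0,0],[0,0,-6,0,0,0,0],[0,0,-10,0,0,0,0],[0,0,-10,0,0,0,0]]]'
python3 - <<'E'
from h import *
c=robot.camera_params('wrist')
snap('wrist','w8.png')
snap('side','s8.png')
cv2.imwrite('pics/s8z.png',cv2.resize(cv2.imread('pics/s8.png')[150:230,210:310],None,fx=7,fy=7))
import pickle;pickle.dump(c,open('w8.pkl','wb'))
E
```

```text
time: 12.75
tool_pos: [0.4565, -0.1141, 0.1703]
tool_rot: [3.132, -1.044, 1.402]
contact_force: [0.7, 0.3, 0.3]
opening: 0.0458
```

View pics/s8z.png

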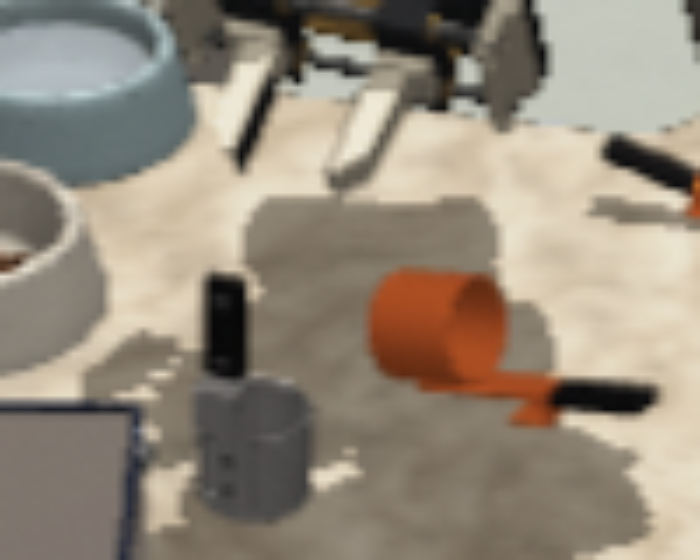

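View pics/w8.png

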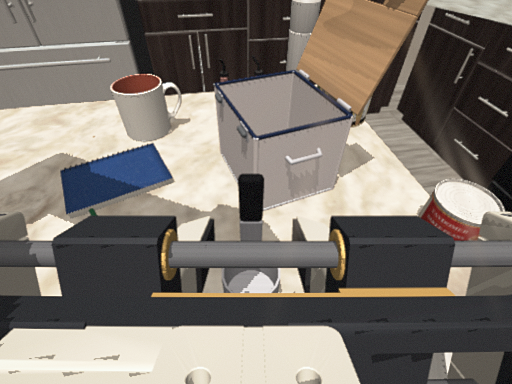

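```bash
python3 - <<'E'
from h import *
c=robot.camera_params('side');print(atz(c,(210+224/7-.43,150+275/7-.43),.145))
import pickle;w=pickle.load(open('w8.pkl','rb'));print(atz(w,(251.5,175.5),.145))
print(robot.observe()['qpos'])
delta([.470,-.029,.24],Rt(80))
E
```

```text
[ 0.46955768 -0.03079022  0.145     ]
[ 0.47076502 -0.03047227  0.145     ]
[-0.87315119  0.66194203  1.69429331  0.72664017  1.6107588  -0.99867989]
shift cm [ 1.029e+01 -1.000e-02  3.620e+00] turn deg [  0.07 -60.01   0.  ]
```

```bash
python3 -m creep '[[[4,0,-2,0,0,0,0],[10.3,0,3.6,0,-60,0,0],[10.3,0,3.6,0,-60,0,0],[10.3,0,3.6,0,-60,0,0],[10.3,0,3.6,0,-60,0,0],[10.3,0,3.6,0,-60,0,0],[10.3,0,3.6,0,-60,0,0],[10.3,0,3.6,0,-60,0,0]]]'
python3 - <<'E'
from h import *
delta([.470,-.0300,.123],Rt(80))
E
```

```text
time: 13.65
tool_pos: [0.4697, -0.028, 0.2402]
tool_rot: [3.139, 0.005, 1.397]
contact_force: [0.0, 0.1, -0.7]
opening: 0.0457
shift cm [-0.13  0.03 11.72] turn deg [0.13 0.29 0.07]
```

```bash
python3 -m creep '[[[-0.15,0,5,0,0.3,0,0],[-0.15,0,9,0,0.3,0,0],[-0.15,0,11.2,0,0.3,0,0],[-0.15,0,11.7,0,0.3,0,0],[-0.15,0,11.7,0,0.3,0,0]]]'
python3 - <<'E'
from h import *
snap('side','s9.png')
cv2.imwrite('pics/s9z.png',cv2.resize(cv2.imread('pics/s9.png')[150:230,210:310],None,fx=7,fy=7))
delta([.470,-.0300,.123],Rt(80))
E
```

```text
time: 14.15
tool_pos: [0.4689, -0.0294, 0.1224]
tool_rot: [-3.141, -0.001, 1.398]
contact_force: [0.7, -0.0, 0.7]
opening: 0.046
shift cm [-0.02  0.04  0.04] turn deg [ 0.12 -0.02  0.11]
```

View pics/s9z.png

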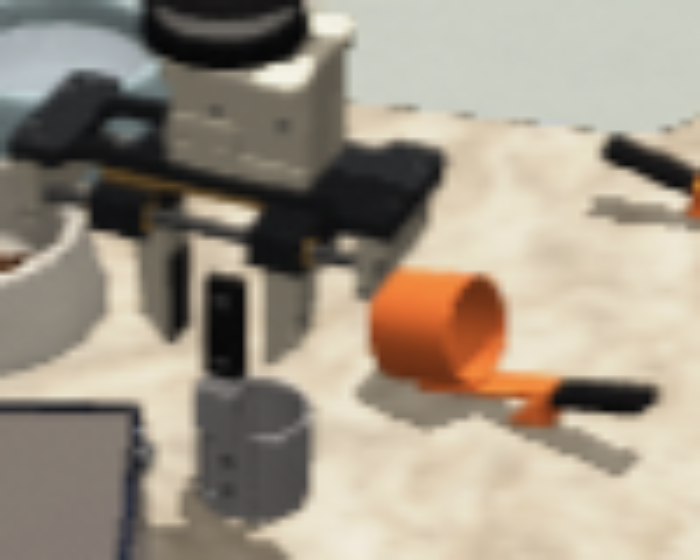

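```bash
python3 -m creep '[[[0,0,0,0,0,0,-1],[0,0,0,0,0,0,-1],[0,0,0,0,0,0,-1],[0,0,0,0,0,0,-1]]]' 60
python3 - <<'E'
from h import *
print(pose()[0])
E
python3 -m creep '[[[0,0,-2,0,0,0,-1],[0,0,-6,0,0,0,-1],[0,0,-11,0,0,0,-1],[0,0,-16,0,0,0,-1],[0,0,-18,0,0,0,-1],[0,0,-18,0,0,0,-1]]]'
python3 - <<'E'
from h import *
p,R,s=pose();print(np.array([p,s['contact_force']]),s['tool_rot'],s['qpos'])
# viewpoint before insertion: 60mm in front
delta([.480,.127,.30],Rt(192.8))
snap('side','s10.png')
cv2.imwrite('pics/s10z.png',cv2.resize(cv2.imread('pics/s10.png')[100:260,140:340],None,fx=4,fy=3.7))
E
```

```text
time: 14.6
tool_pos: [0.47, -0.0298, 0.1241]
tool_rot: [3.138, -0.0, 1.398]
contact_force: [-0.7, 0.1, 2.9]
opening: 0.0216
[ 0.46998235 -0.02978932  0.1240703 ]
time: 15.2
tool_pos: [0.4705, -0.03, 0.307]
tool_rot: [3.132, -0.0, 1.398]
contact_force: [-0.5, 0.5, -3.3]
opening: 0.0216
[[ 0.47049327 -0.03002004  0.30703315]
 [-0.51500664  0.5098107  -3.34255836]] [ 3.13170576e+00 -1.84944503e-04  1.39794673e+00] [-2.26960346e-01  1.89953502e-01  1.54768918e+00  7.30761876e-04
  1.39408760e+00 -5.42347526e-02]
shift cm [15.63 -1.77  0.69] turn deg [   0.38    0.55 -112.7 ]
```

View pics/s10z.png

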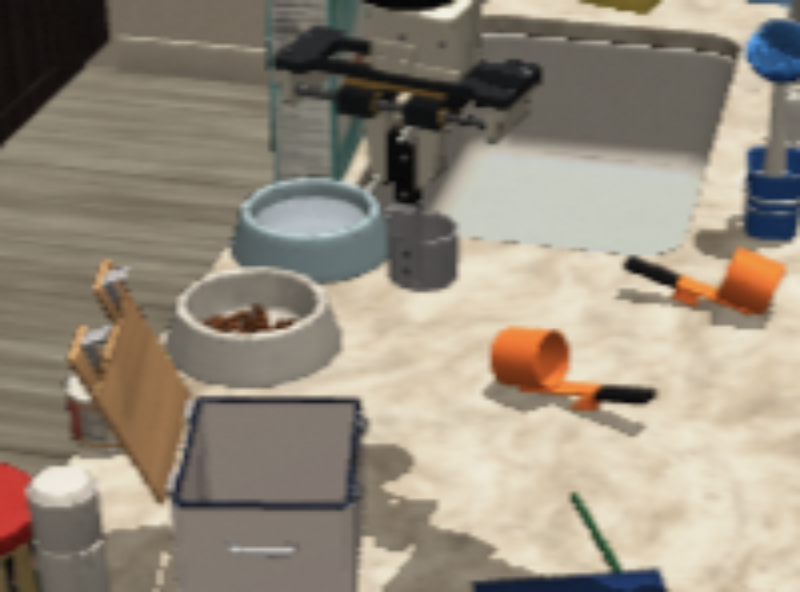

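```bash
python3 -m creep '[[[8,-1,0.5,0,0,-112.7,-1],[8,-1,0.5,0,0,-112.7,-1],[8,-1,0.5,0,0,-112.7,-1],[8,-1,0.5,0,0,-112.7,-1],[8,-1,0.5,0,0,-112.7,-1],[8,-1,0.5,0,0,-112.7,-1],[8,-1,0.5,0,0,-112.7,-1],[8,-1,0.5,0,0,-112.7,-1]]]'
python3 - <<'E'
from h import *
delta([.480,.127,.30],Rt(192.8))
E
```

```text
time: 16.05
tool_pos: [0.4722, 0.0507, 0.2965]
tool_rot: [-3.141, -0.001, 2.604]
contact_force: [0.0, 0.5, -2.8]
opening: 0.0214
shift cm [ 3.24  6.95 -0.36] turn deg [-4.00e-02 -7.00e-02 -4.36e+01]
```

```bash
python3 -m creep '[[[3.2,7,-0.4,0,0,-43.6,-1],[3.2,7,-0.4,0,0,-43.6,-1],[3.2,7,-0.4,0,0,-43.6,-1],[3.2,7,-0.4,0,0,-43.6,-1],[3.2,7,-0.4,0,0,-43.6,-1],[3.2,7,-0.4,0,0,-43.6,-1],[3.2,7,-0.4,0,0,-43.6,-1]]]'
python3 - <<'E'
from h import *
delta([.480,.127,.30],Rt(192.8))
import pickle
c=robot.camera_params('wrist');pickle.dump(c,open('w11.pkl','wb'))
snap('wrist','w11.png');snap('side','s11.png')
cv2.imwrite('pics/s11z.png',cv2.resize(cv2.imread('pics/s11.png')[140:260,160:260],None,fx=6,fy=5))
E
```

```text
time: 16.75
tool_pos: [0.4799, 0.1271, 0.2985]
tool_rot: [3.141, -0.005, -2.921]
contact_force: [0.5, 0.5, -2.7]
opening: 0.0215
shift cm [-0.01 -0.01 -0.15] turn deg [ 0.01 -0.28 -0.19]
```

View pics/w11.png

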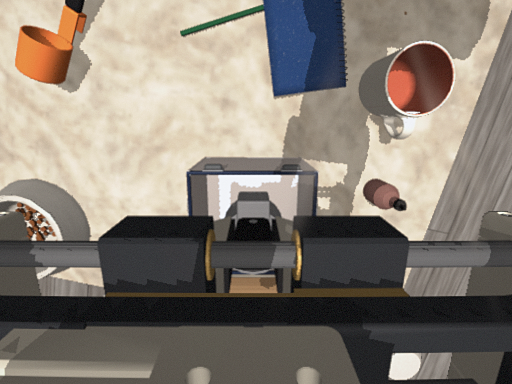

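View pics/s11z.png

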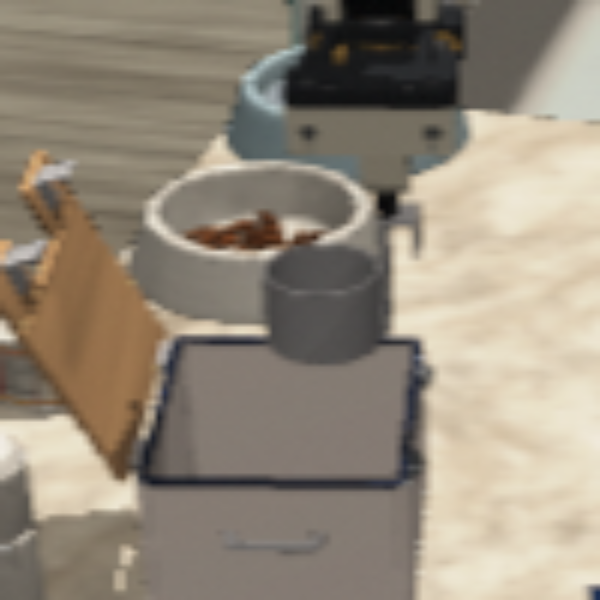

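```bash
python3 - <<'E'
import cv2
a=cv2.imread('pics/w11.png')
cv2.imwrite('pics/w11z.png',cv2.resize(a[145:245,175:335],None,fx=5,fy=5,interpolation=2))
E
```

```text
(no output)
```

View pics/w11z.png

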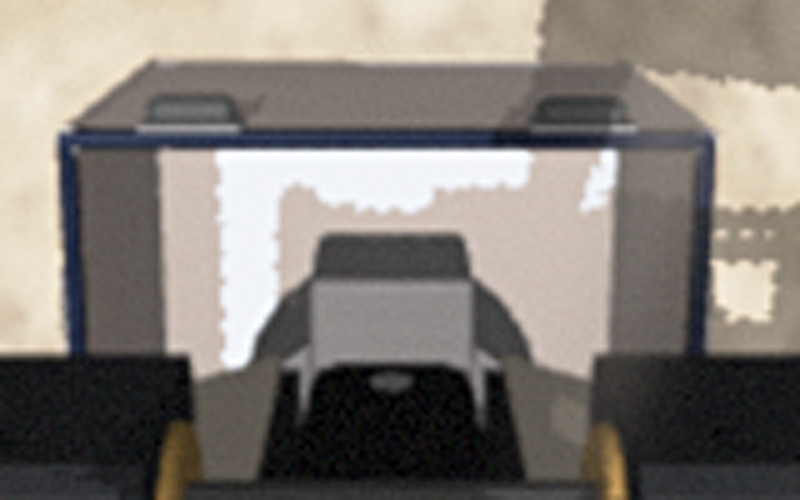

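```bash
python3 - <<'E'
from h import *
import pickle
c=pickle.load(open('w11.pkl','rb'))
f=lambda x,y:(175+x/5-.4,145+y/5-.4)
L=atz(c,f(62,139),.125);Rr=atz(c,f(714,140),.125);m=(L+Rr)/2;d=Rr-L
print(L,Rr,'w',np.linalg.norm(d),'az x',np.degrees(np.arctan2(d[1],d[0]))-90,'mid',m)
bx=np.array([np.cos(np.radians(12.8)),np.sin(np.radians(12.8)),0]);by=np.array([-bx[1],bx[0],0])
z0=.1745
h=atz(c,f(393,280),z0+.089);print('bridge outer edge',h,'hook mid est',h+.009*bx)
t=atz(c,f(393,237),z0+.085-.022);print('tab bottom outer',t,t+.009*bx)
p=pose()[0];print('kin hook',p-.006*bx)
for q in (h+.009*bx,t+.009*bx,p-.006*bx): print('hook-rim x,y',(q-m)@bx,(q-m)@by)
print(np.linalg.norm(atz(c,f(475,280),z0+.089)-atz(c,f(312,280),z0+.089)))
E
```

```text
[0.48959235 0.05280028 0.125     ] [0.45740848 0.1968619  0.125     ] w 0.14761283369494943 az x 12.593286623103651 mid [0.47350042 0.12483109 0.125     ]
bridge outer edge [0.4665198  0.12421825 0.2635    ] hook mid est [0.47529615 0.12621219 0.2635    ]
tab bottom outer [0.46735217 0.12444104 0.2375    ] [0.47612851 0.12643497 0.2375    ]
kin hook [0.47437955 0.1258114  0.29941625]
hook-rim x,y 0.0020570878873354902 0.0009489369320291475
hook-rim x,y 0.0029181255376880483 0.000981773696013031
hook-rim x,y 0.001074471448635312 0.0007611819921893055
0.02133988511932276
```

```bash
python3 -m creep '[[[0.15,0,2,0,-0.3,-0.2,-1],[0.15,0,5,0,-0.3,-0.2,-1],[0.15,0,8,0,-0.3,-0.2,-1],[0.15,0,10,0,-0.3,-0.2,-1],[0.15,0,10.5,0,-0.3,-0.2,-1],[0.15,0,10.5,0,-0.3,-0.2,-1],[0.15,0,10.5,0,-0.3,-0.2,-1]]]'
python3 - <<'E'
from h import *
import pickle
c=robot.camera_params('wrist');pickle.dump(c,open('w12.pkl','wb'))
a=snap('wrist','w12.png');snap('side','s12.png')
cv2.imwrite('pics/s12z.png',cv2.resize(cv2.imread('pics/s12.png')[170:250,170:250],None,fx=7,fy=7))
cv2.imwrite('pics/w12z.png',cv2.resize(cv2.imread('pics/w12.png')[120:230,165:345],None,fx=4.4,fy=4.4,interpolation=2))
print(pose()[2]['tool_pos'],pose()[2]['tool_rot'])
E
```

```text
time: 17.55
tool_pos: [0.4791, 0.1268, 0.1955]
tool_rot: [-3.141, 0.004, -2.918]
contact_force: [1.0, 0.7, -3.4]
opening: 0.0215
[0.47918394 0.12678495 0.19566556] [-3.14129104  0.00453917 -2.91813392]
```

View pics/s12z.png

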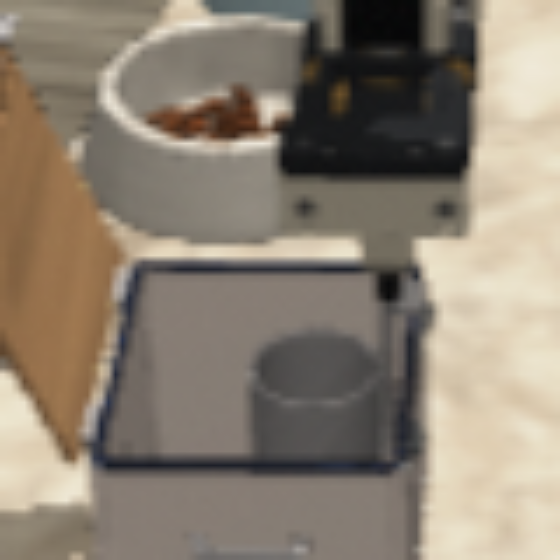

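View pics/w12z.png

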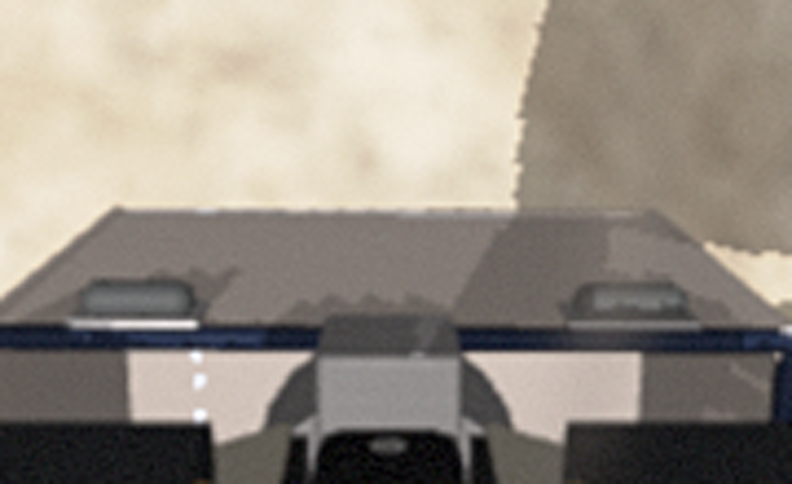

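```bash
python3 - <<'E'
from h import *
import pickle
c=pickle.load(open('w12.pkl','rb'))
f=lambda x,y:(165+x/4.4-.4,120+y/4.4-.4)
bx=np.array([np.cos(np.radians(12.8)),np.sin(np.radians(12.8)),0])
z0=.1957-.124
r=[atz(c,f(x,325),.125) for x in (100,650)];r2=[atz(c,f(x,350),.125) for x in (100,650)]
t=atz(c,f(388,314),z0+.063);b=atz(c,f(388,355),z0+.089)
print('outer',[v@bx for v in r],'inner',[v@bx for v in r2],'tab outer',t@bx,'bridge outer',b@bx)
E
```

```text
outer [np.float64(0.48675493490871646), np.float64(0.4866578276593978)] inner [np.float64(0.4913662091943656), np.float64(0.4912677531625984)] tab outer 0.4821472964640628 bridge outer 0.4816192158378443
```

```bash
python3 -m creep '[[[0.2,0,0,0,0,0,-1],[0.2,0,0.8,0,0,0,-1],[0.2,0,1.6,0,0,0,-1],[0.2,0,2.4,0,0,0,-1],[0.2,0,2.9,0,0,0,-1],[0.2,0,2.9,0,0,0,-1]]]'
```

```text
time: 18.25
tool_pos: [0.4768, 0.1263, 0.1655]
tool_rot: [-3.142, 0.002, -2.918]
contact_force: [0.4, 0.3, -2.1]
opening: 0.0218
```

```bash
python3 -m creep '[[[0,0,0.15,0,0,0,-1],[0,0,0.15,0,0,0,-1]]]'
python3 -m creep '[[[0,0,0.15,0,0,0,-1],[0,0,0.15,0,0,0,-1]]]'
python3 - <<'E'
from h import *
snap('side','s13.png')
cv2.imwrite('pics/s13z.png',cv2.resize(cv2.imread('pics/s13.png')[170:250,170:250],None,fx=7,fy=7))
E
```

```text
time: 18.45
tool_pos: [0.477, 0.1263, 0.1642]
tool_rot: [-3.142, 0.003, -2.918]
contact_force: [-0.4, 0.1, -2.3]
opening: 0.0215
time: 18.65
tool_pos: [0.4772, 0.1263, 0.164]
tool_rot: [-3.141, 0.004, -2.918]
contact_force: [-3.1, -0.4, 7.7]
opening: 0.0215
```

View pics/s13z.png

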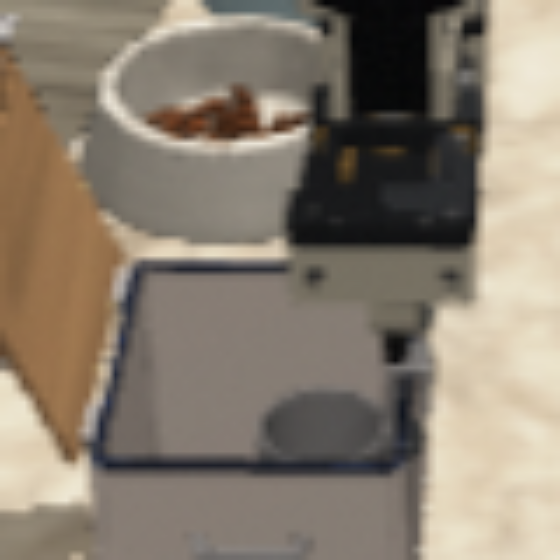

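```bash
python3 -m creep '[[[0,0,0,0,0,0,-0.3],[0,0,0,0,0,0,-0.1],[0,0,0,0,0,0,0],[0,0,0,0,0,0,0],[0,0,-3,0,0,0,0],[0,0,-7,0,0,0,0],[0,0,-11,0,0,0,0],[0,0,-11,0,0,0,0]]]'
python3 - <<'E'
from h import *
import pickle
c=robot.camera_params('wrist');pickle.dump(c,open('w14.pkl','wb'))
snap('wrist','w14.png')
snap('side','s14.png')
cv2.imwrite('pics/s14z.png',cv2.resize(cv2.imread('pics/s14.png')[170:250,150:250],None,fx=7,fy=7))
E
```

```text
time: 19.5
tool_pos: [0.4791, 0.1266, 0.2792]
tool_rot: [-3.14, 0.014, -2.918]
contact_force: [0.5, 1.2, 0.1]
opening: 0.0458
```

View pics/s14z.png

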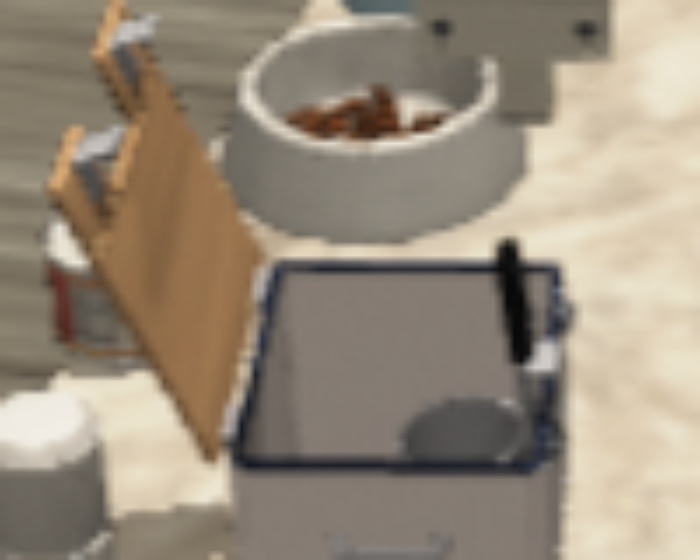

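View pics/w14.png

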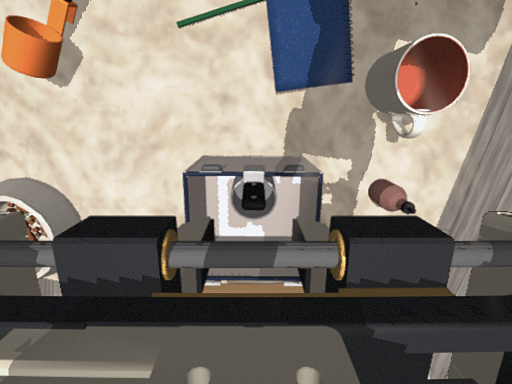

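```bash
python3 - <<'E'
from h import *
import pickle
cs=robot.camera_params('side');cw=pickle.load(open('w14.pkl','rb'))
a=np.radians(12.8);bx=np.array([np.cos(a),np.sin(a),0]);by=np.array([-bx[1],bx[0],0]);bz=np.array([0,0,1.])
f=lambda x,y:(150+x/7-.43,170+y/7-.43)
print('obs top',f(509,238),'bottom',f(523,362))
rim=np.array([.4735,.125,.125])
for th in (0,.05,.1,.15,.2):
    X=bx*np.cos(th)-bz*np.sin(th);Z=bz*np.cos(th)+bx*np.sin(th)
    hook=rim; t=hook+.006*X+.060*Z;b=hook+.006*X+.004*Z
    pt,pb=proj(cs,t),proj(cs,b);print(th,pt.round(1),pb.round(1),'slope',((pt-pb)[0]/(pt-pb)[1]).round(3), 'wrist',proj(cw,t).round(1),proj(cw,b).round(1))
b=cv2.imread('pics/w14.png');cv2.imwrite('pics/w14z.png',cv2.resize(b[145:225,175:335],None,fx=5,fy=5,interpolation=2))
E
```

```text
obs top (222.28428571428572, 203.57) bottom (224.28428571428572, 221.28428571428572)
0 [225.1 204.5] [225.6 219.9] slope 0.028 wrist [252.8 195. ] [252.9 180.3]
0.05 [224.1 204.6] [225.5 219.9] slope 0.09 wrist [252.8 198.2] [252.9 180.4]
0.1 [223.1 204.7] [225.4 220. ] slope 0.152 wrist [252.8 201.2] [252.9 180.5]
0.15 [222.1 204.9] [225.4 220.1] slope 0.215 wrist [252.8 204.2] [252.9 180.5]
0.2 [221.1 205.1] [225.3 220.2] slope 0.278 wrist [252.8 207. ] [252.9 180.6]
```

View pics/w14z.png

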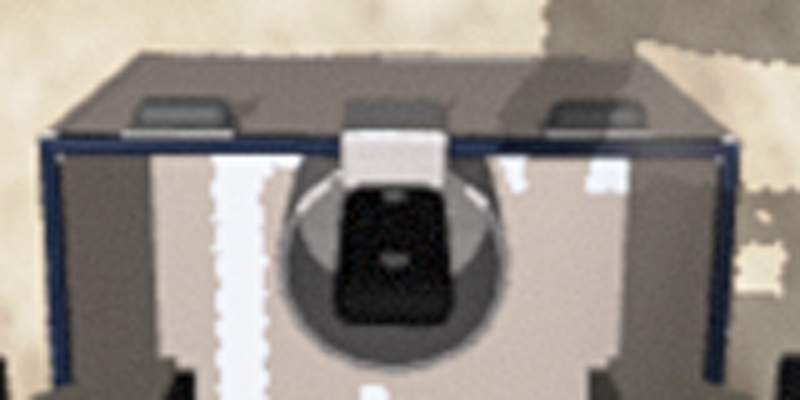

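```bash
python3 - <<'E'
from h import *
cs=robot.camera_params('side')
a=np.radians(12.8);bx=np.array([np.cos(a),np.sin(a),0]);by=np.array([-bx[1],bx[0],0]);bz=np.array([0,0,1.])
rim=np.array([.4735,.1255,.125]);H=rim+.13*bx;print('hinge',H)
f=lambda p:((p[0]+.43-150)*7,(p[1]+.43-170)*7)
for th in (1.6,1.7,1.8,1.9):
    u=-bx*np.cos(th)+bz*np.sin(th)
    print(th,[np.round(f(proj(cs,H+.145*u+s*.076*by))) for s in (1,-1)],[np.round(f(proj(cs,H+s*.076*by))) for s in (1,-1)])
for z in (.6,.65,.7,.75): print(z,proj(cs,[.66,.1,z]).round(),proj(cs,[.6,.2,z]).round())
E
```

```text
hinge [0.60026942 0.1543013  0.125     ]
1.6 [array([183., 170.]), array([233., -23.])] [array([221., 466.]), array([266., 258.])]
1.7 [array([146., 172.]), array([200., -21.])] [array([221., 466.]), array([266., 258.])]
1.8 [array([110., 177.]), array([167., -16.])] [array([221., 466.]), array([266., 258.])]
1.9 [array([ 75., 186.]), array([135.,  -8.])] [array([221., 466.]), array([266., 258.])]
0.6 [157.  57.] [164.  71.]
0.65 [155.  38.] [162.  50.]
0.7 [153.  17.] [160.  29.]
0.75 [151.  -4.] [158.   6.]
```

```bash
python3 - <<'E'
from h import *
delta([.479,.127,.305],Rt(192.8));delta([.690,.123,.305],Rt(192.8));delta([.690,.123,.251],Rt(192.8))
E
python3 -m creep '[[[0,0,-2.8,0,0.7,0,-1],[0,0,-2.8,0,0.7,0,-1]]]' 20
python3 - <<'E'
from h import *
delta([.690,.123,.305],Rt(192.8))
from kin import *
P,f=fit(.3055,[],False)
for p in ([.69,.123,.305],[.69,.123,.251]):print(ik(np.array(p),Rt(192.8),P,robot.observe()['qpos']))
E
```

```text
shift cm [-0.24  0.02 -3.06] turn deg [-0.03  0.32  0.01]
shift cm [-20.72  -5.05  -2.95] turn deg [-0.03  0.32  0.01]
shift cm [-20.69  -5.04   2.45] turn deg [-0.03  0.32  0.01]
time: 19.8
tool_pos: [0.4775, 0.1264, 0.3034]
tool_rot: [-3.141, -0.005, -2.918]
contact_force: [0.3, -0.3, -0.2]
opening: 0.0346
shift cm [-20.64  -5.04  -0.25] turn deg [-0.04 -0.26  0.01]
(array([ 6.71292759e-02,  7.33948582e-01,  7.02029157e-01,  1.26894904e-10,
        1.70561491e+00, -1.72706920e+00]), np.float64(1.246824463710152e-09))
(array([ 6.71292759e-02,  7.24544599e-01,  8.62801081e-01,  1.27321892e-15,
        1.55424697e+00, -1.72706920e+00]), np.float64(1.3850698107780175e-14))
```

```bash
python3 -m creep '[[[-5,-1.2,-0.2,0,0,0,-1],[-10,-2.5,-0.2,0,0,0,-1],[-15,-3.7,-0.2,0,0,0,-1],[-18,-4.5,-0.2,0,0,0,-1],[-20.6,-5,-0.2,0,0,0,-1],[-20.6,-5,-0.2,0,0,0,-1],[-20.6,-5,-0.2,0,0,0,-1]]]'
python3 - <<'E'
from h import *
snap('side','s15.png')
cv2.imwrite('pics/s15z.png',cv2.resize(cv2.imread('pics/s15.png')[110:250,110:280],None,fx=4.2,fy=4.2))
snap('wrist','w15.png')
delta([.690,.123,.251],Rt(192.8))
E
```

```text
time: 20.5
tool_pos: [0.6891, 0.1232, 0.3014]
tool_rot: [3.142, -0.009, -2.918]
contact_force: [-0.5, 0.8, 0.9]
opening: 0.0004
shift cm [-0.16 -0.07  5.28] turn deg [-0.03 -0.36  0.02]
```

View pics/s15z.png

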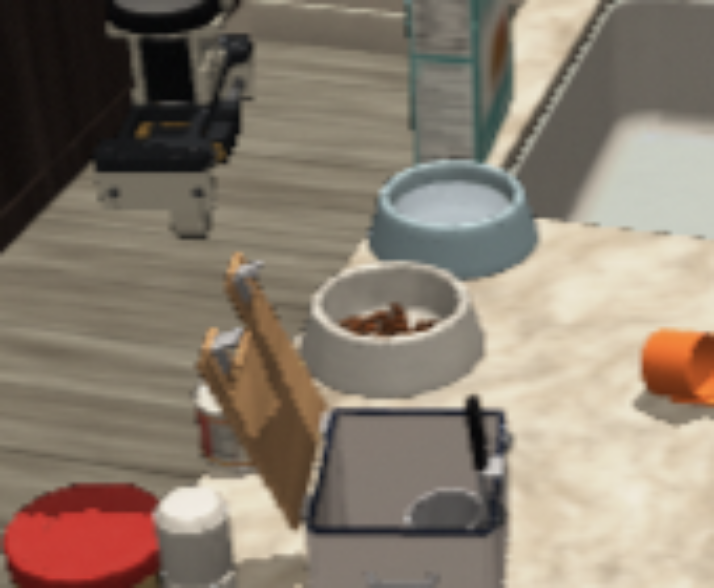

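View pics/w15.png

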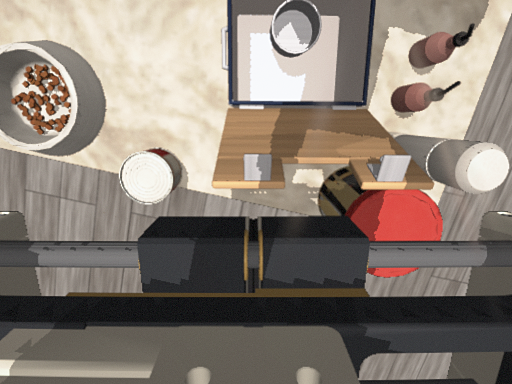

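```bash
python3 -m creep '[[[-0.2,0,2,0,0,0,-1],[-0.2,0,4,0,0,0,-1],[-0.2,0,5.2,0,0,0,-1],[-0.2,0,5.2,0,0,0,-1]]]'
python3 - <<'E'
from h import *
snap('side','s16.png')
cv2.imwrite('pics/s16z.png',cv2.resize(cv2.imread('pics/s16.png')[110:250,110:280],None,fx=4.2,fy=4.2))
E
```

```text
time: 21.0
tool_pos: [0.6888, 0.1239, 0.2505]
tool_rot: [3.142, -0.01, -2.917]
contact_force: [-0.8, -0.3, 0.0]
opening: 0.0005
```

View pics/s16z.png

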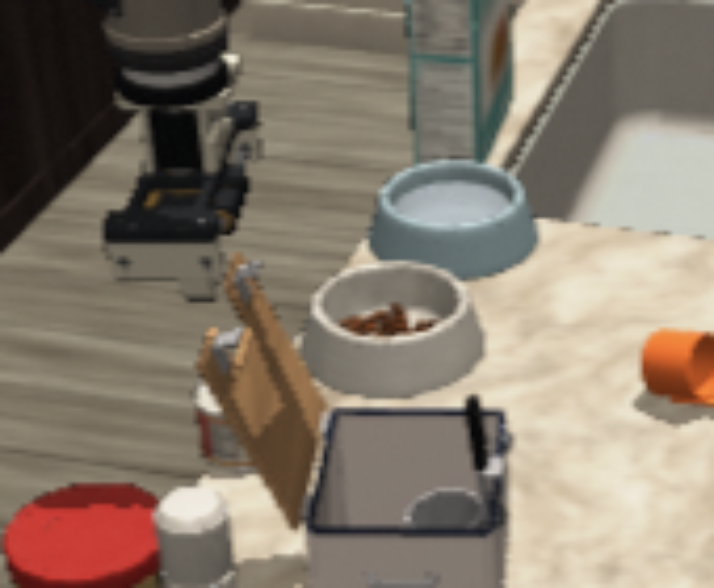

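Fingers are behind the far prong, tip at about (200,297) below the prong top (240,255). Push forward.

```bash
python3 -m creep '[[[1.5,0,0,0,0,0,-1],[3,0,0,0,0,0,-1],[4.5,0,0,0,0,0,-1],[6,0,0,0,0,0,-1],[6,0,0,0,0,0,-1]]]'
python3 - <<'E'
from h import *
snap('side','s17.png')
cv2.imwrite('pics/s17z.png',cv2.resize(cv2.imread('pics/s17.png')[110:250,110:280],None,fx=4.2,fy=4.2))
E
```

```text
time: 21.55
tool_pos: [0.6303, 0.1104, 0.2548]
tool_rot: [-3.141, -0.004, -2.918]
contact_force: [-0.0, 0.3, -0.0]
opening: 0.0006
```

View pics/s17z.png

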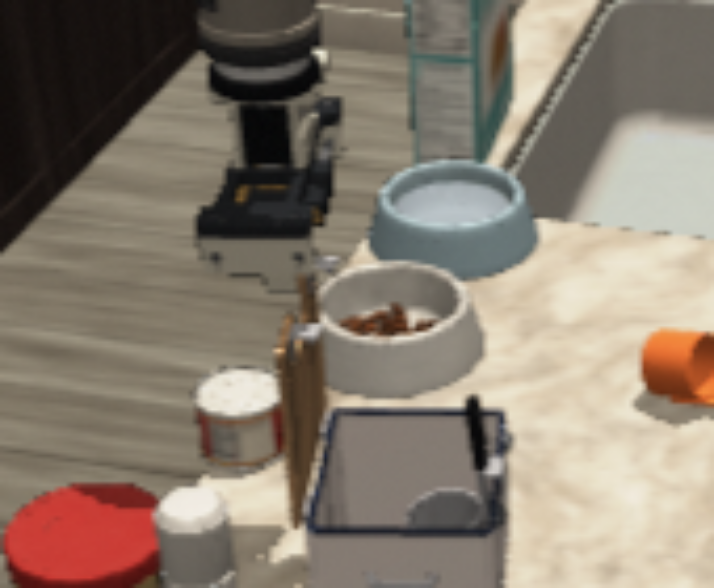

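```bash
python3 -m creep '[[[1.5,0,0.3,0,0,0,-1],[3,0,0.5,0,0,0,-1],[4.5,0,0.5,0,0,0,-1],[6,0,0.5,0,0,0,-1],[7,0,0.5,0,0,0,-1],[7,0,0.5,0,0,0,-1],[7,0,0.5,0,0,0,-1]]]'
python3 - <<'E'
from h import *
snap('side','s18.png')
cv2.imwrite('pics/s18z.png',cv2.resize(cv2.imread('pics/s18.png')[110:250,110:280],None,fx=4.2,fy=4.2))
E
```

```text
time: 22.3
tool_pos: [0.5636, 0.0951, 0.2501]
tool_rot: [-3.141, -0.003, -2.918]
contact_force: [0.2, -0.2, 0.0]
opening: -0.0001
```

View pics/s18z.png

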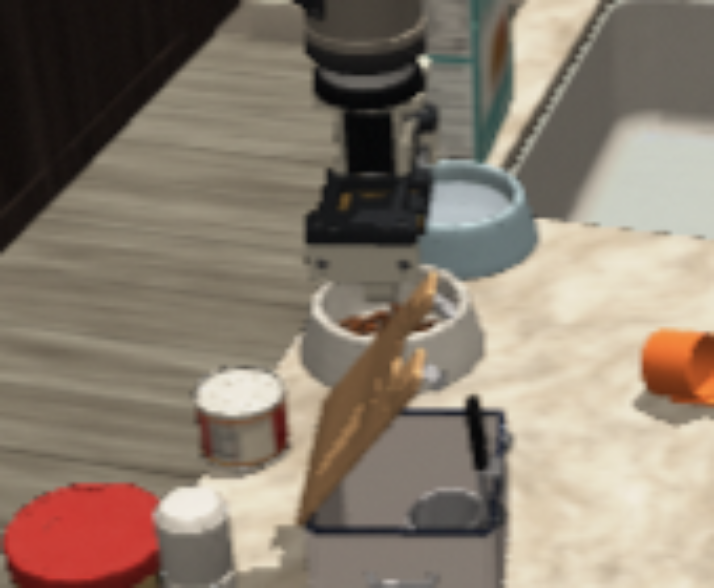

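```bash
python3 - <<'E'
from h import *
delta([.4634,.1745,.25],Rt(192.8))
E
python3 -m creep '[[[0,0,-0.5,0,0,0,-1],[3,-3,0,0,0,0,-1],[6,-6,0,0,0,0,-1],[8,-9.5,0,0,0,0,-1],[8,-9.5,0,0,0,0,-1],[8,-9.5,0,0,0,0,-1],[8,-9.5,0,0,0,0,-1]]]'
python3 - <<'E'
from h import *
delta([.4634,.1745,.16],Rt(192.8))
snap('wrist','w19.png');snap('side','s19.png')
cv2.imwrite('pics/s19z.png',cv2.resize(cv2.imread('pics/s19.png')[150:260,140:270],None,fx=5.4,fy=5.4))
E
```

```text
shift cm [8.02 9.97 0.01] turn deg [-0.05 -0.19  0.03]
time: 23.05
tool_pos: [0.5075, -0.0146, 0.2505]
tool_rot: [-3.141, -0.003, -2.917]
contact_force: [0.8, -0.2, 0.8]
opening: 0.0007
shift cm [ 0.07 19.42  9.03] turn deg [-0.04 -0.15  0.06]
```

View pics/s19z.png

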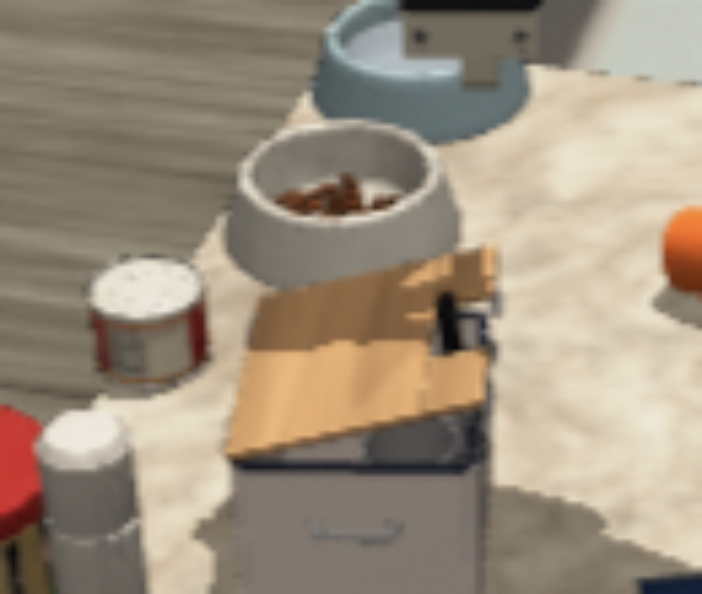

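View pics/w19.png

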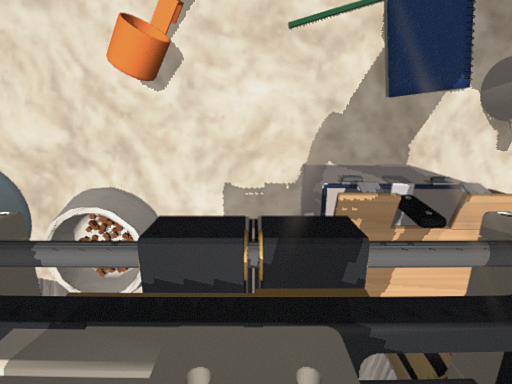

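I moved sideways with the wrong y sign, which did no harm. The lid is still falling, with the grip passing through its slot. I'll correct the sideways move now.

```bash
python3 -m creep '[[[0,5,0,0,0,0,-1],[0,10,0,0,0,0,-1],[0,15,0,0,0,0,-1],[0,19.4,0,0,0,0,-1],[0,19.4,0,0,0,0,-1],[0,19.4,0,0,0,0,-1]]]'
python3 - <<'E'
from h import *
delta([.4634,.1745,.16],Rt(192.8))
snap('wrist','w20.png');snap('side','s20.png')
cv2.imwrite('pics/s20z.png',cv2.resize(cv2.imread('pics/s20.png')[150:260,140:270],None,fx=5.4,fy=5.4))
E
```

```text
time: 23.75
tool_pos: [0.4636, 0.1764, 0.25]
tool_rot: [-3.141, -0.003, -2.912]
contact_force: [1.2, -0.9, 0.5]
opening: 0.0004
shift cm [ 0.03 -0.17  9.  ] turn deg [-0.06 -0.18  0.35]
```

View pics/s20z.png

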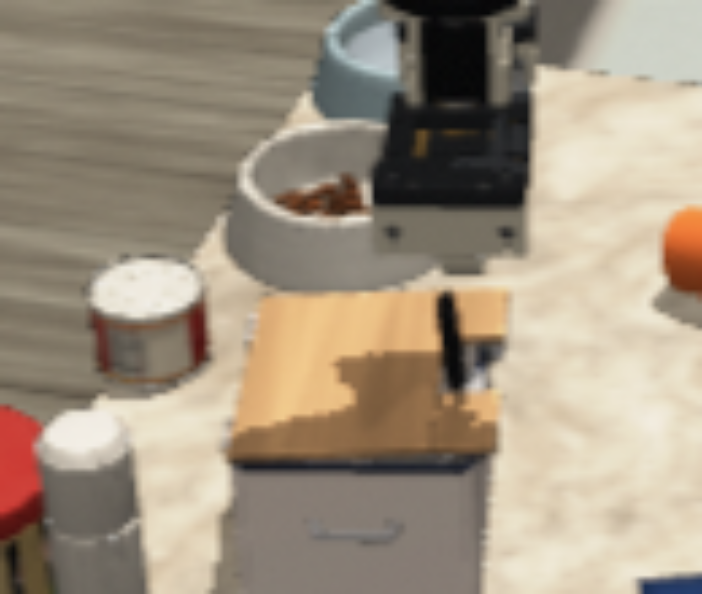

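View pics/w20.png

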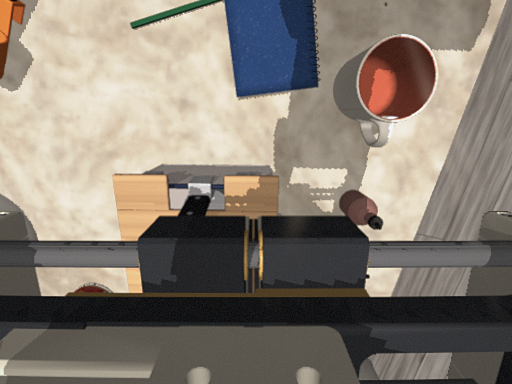

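```bash
python3 -m creep '[[[0,0,4,0,0,0,-1],[0,0,7,0,0,0,-1],[0,0,8.5,0,0,0,-1],[0,0,8.5,0,0,0,-1]]]' 40
python3 -m creep '[[[0,0,0.5,0,0,0,-1],[0,0,1,0,0,0,-1],[0,0,1,0,0,0,-1]]]'
```

```text
time: 24.25
tool_pos: [0.4631, 0.1728, 0.1629]
tool_rot: [-3.14, -0.008, -2.918]
contact_force: [-0.1, 0.2, -0.1]
opening: 0.0002
time: 24.55
tool_pos: [0.4633, 0.1725, 0.1531]
tool_rot: [-3.14, -0.007, -2.919]
contact_force: [0.2, 0.3, 0.2]
opening: 0.0009
```

```bash
python3 -m creep '[[[0,0,0.2,0,0,0,-1],[0,0,0.4,0,0,0,-1],[0,0,0.4,0,0,0,-1]]]'
python3 -m creep '[[[0,0,0.2,0,0,0,-1],[0,0,0.4,0,0,0,-1],[0,0,0.4,0,0,0,-1]]]'
```

```text
time: 24.85
tool_pos: [0.4633, 0.1725, 0.149]
tool_rot: [-3.14, -0.007, -2.919]
contact_force: [0.2, -0.2, -1.0]
opening: 0.0005
time: 25.15
tool_pos: [0.4636, 0.1727, 0.1464]
tool_rot: [-3.14, -0.006, -2.918]
contact_force: [-4.7, -0.5, 12.6]
opening: 0.0004
```

```bash
python3 -m creep '[[[0,0,0.2,0,0,0,-1],[0,0,0.3,0,0,0,-1],[0,0,0.3,0,0,0,-1]]]'
python3 - <<'E'
from h import *
snap('side','s21.png')
cv2.imwrite('pics/s21z.png',cv2.resize(cv2.imread('pics/s21.png')[150:260,140:270],None,fx=5.4,fy=5.4))
E
```

```text
time: 25.45
tool_pos: [0.4636, 0.1727, 0.1459]
tool_rot: [-3.14, -0.004, -2.918]
contact_force: [-8.9, -2.3, 24.1]
opening: 0.0004
```

View pics/s21z.png

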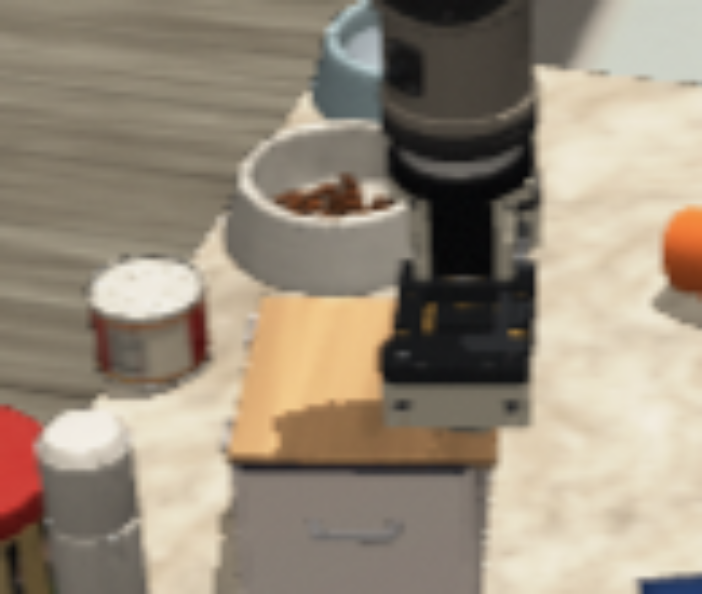

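```bash
python3 -m creep '[[[0,0,-2,0,0,0,-1],[0,0,-6,0,0,0,-1],[0,0,-10,0,0,0,-1],[4,0,-14,0,0,0,-1],[8,0,-16,0,0,0,-1],[12,0,-16,0,0,0,-1],[12,0,-16,0,0,0,-1],[12,0,-16,0,0,0,-1]]]'
python3 - <<'E'
from h import *
import pickle
c=robot.camera_params('wrist');pickle.dump(c,open('w22.pkl','wb'))
a=snap('wrist','w22.png');snap('side','s22.png')
cv2.imwrite('pics/s22z.png',cv2.resize(cv2.imread('pics/s22.png')[150:260,140:270],None,fx=5.4,fy=5.4,interpolation=2))
E
```

```text
time: 26.3
tool_pos: [0.3471, 0.1466, 0.3068]
tool_rot: [-3.14, -0.002, -2.918]
contact_force: [0.6, -0.2, 1.4]
opening: 0.0003
```

View pics/s22z.png

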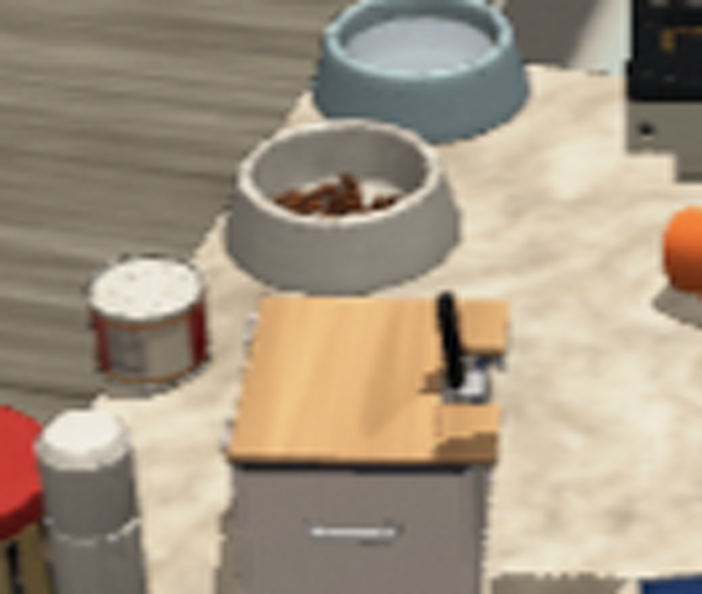

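View pics/w22.png

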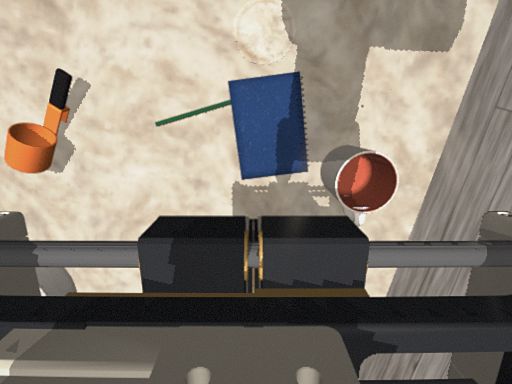

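```bash
python3 - <<'E'
from h import *
a=cv2.imread('pics/s20.png');b=cv2.imread('pics/s22.png')
print('mid pixels')
A=cv2.resize(a[195:245,175:240],None,fx=6,fy=11,interpolation=2);B=cv2.resize(b[195:245,175:240],None,fx=6,fy=11,interpolation=2)
cv2.imwrite('pics/cmp.png',np.hstack([A,B]))
cs=robot.camera_params('side')
t=np.radians(12.8);bx=np.array([np.cos(t),np.sin(t),0]);by=np.array([-bx[1],bx[0],0]);bz=np.array([0,0,1.])
H=np.array([.6003,.1543,.125])
for th in (0,.025,.07):
    u=-bx*np.cos(th)+bz*np.sin(th);n=bx*np.sin(th)+bz*np.cos(th)
    f=lambda p:((p[0]+.42-175)*6+0,(p[1]+.45-195)*11)
    print(th,[np.round(f(proj(cs,H+.145*u+s*.076*by+k*n))) for s in (1,-1) for k in (0,.007)])
E
```

```text
mid pixels
0 [array([341., 462.]), array([340., 441.]), array([354., 136.]), array([353., 116.])]
0.025 [array([340., 452.]), array([340., 430.]), array([353., 125.]), array([353., 105.])]
0.07 [array([340., 432.]), array([338., 410.]), array([353., 107.]), array([351.,  86.])]
```

View pics/cmp.png

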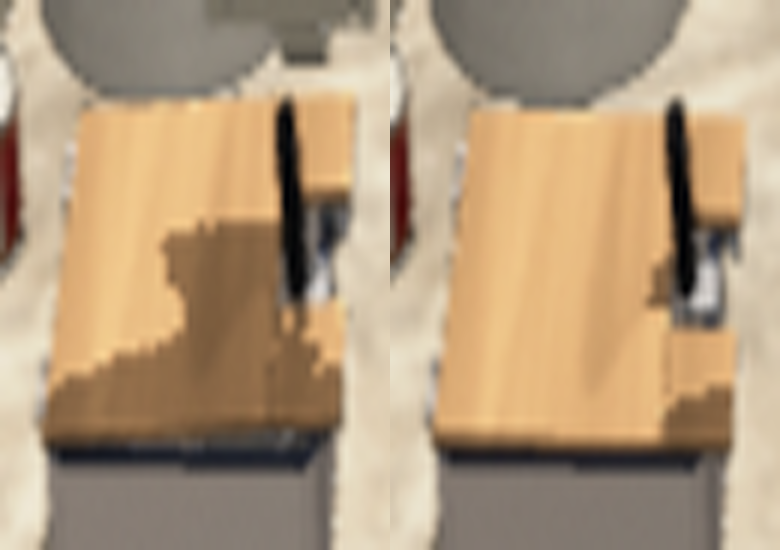

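```bash
python3 - <<'E'
from h import *
cs=robot.camera_params('side')
t=np.radians(12.8);bx=np.array([np.cos(t),np.sin(t),0]);by=np.array([-bx[1],bx[0],0]);bz=np.array([0,0,1.])
H=np.array([.6003,.1543,.125])
for th in (0,.025,.055,.07):
    u=-bx*np.cos(th)+bz*np.sin(th);n=bx*np.sin(th)+bz*np.cos(th)
    f=lambda p:((p[0]+.42-175)*6+0,(p[1]+.45-195)*11)
    for s in (1,-1):
      p=[f(proj(cs,H+r*u+s*.076*by+(.007 if s<0 else 0)*n)) for r in (.145,0)]
      print(th,s,np.round(p[0]),np.round(p[1]),'front-back',round(p[0][1]-p[1][1],1))
for n in('s20','s22'):
    a=cv2.imread(f'pics/{n}.png').astype(int)
    # top-far edge: R-B saturation transition per column; near bottom edge likewise
    for x in (190,195,200,205,210,215):
        col=a[195:245,x];w=(col[:,2]-col[:,0])
        top=next(i for i in range(5,49) if w[i]>45); bot=max(i for i in range(30,49) if w[i]>25)
        tf=top-1+(45-w[top-1])/(w[top]-w[top-1]); bf=bot+(w[bot]-25)/(w[bot]-w[bot+1])
        print(n,x,round(tf*11,0),round(bf*11,0))
E
```

```text
0 1 [341. 462.] [ 39. 457.] front-back 5.7
0 -1 [353. 116.] [ 77. 110.] front-back 5.2
0.025 1 [340. 452.] [ 39. 457.] front-back -5.3
0.025 -1 [353. 105.] [ 76. 110.] front-back -5.3
0.055 1 [340. 438.] [ 39. 457.] front-back -18.5
0.055 -1 [352.  93.] [ 76. 110.] front-back -17.9
0.07 1 [340. 432.] [ 39. 457.] front-back -25.1
0.07 -1 [351.  86.] [ 76. 110.] front-back -24.3
s20 190 95.0 437.0
s20 195 95.0 437.0
s20 200 94.0 436.0
s20 205 93.0 436.0
s20 210 91.0 431.0
s20 215 87.0 430.0
s22 190 99.0 444.0
s22 195 100.0 444.0
s22 200 103.0 447.0
s22 205 104.0 447.0
s22 210 101.0 447.0
s22 215 101.0 447.0
```

```bash
python3 - <<'E'
from h import *
a=cv2.imread('pics/side0.png').astype(int)
snap('side','s23.png');b=cv2.imread('pics/s23.png').astype(int)
for n,(x0,x1,y0,y1) in dict(food=(180,230,170,205),water=(195,242,145,178),mug=(235,285,262,310),grip=(215,232,198,226)).items(): print(n,abs(a-b)[y0:y1,x0:x1].mean().round(1), abs(cv2.imread('pics/s22.png').astype(int)-b)[y0:y1,x0:x1].mean().round(1))
c=robot.camera_params('side')
for l in ('food_bowl','water_bowl','mug'):
    d=robot.look_for('side',l)[0];print(l,d['score'],toworld(c,d['centre']))
s=robot.observe();print(s['time'],s['contact_force'],s['tool_pos'])
E
```

```text
food 6.6 0.6
water 3.7 0.6
mug 25.3 0.8
grip 42.9 0.7
food_bowl 0.66 [ 0.65732531 -0.17383345  0.02539682]
water_bowl 0.94 [ 0.65890067 -0.37676062  0.03156283]
mug 0.74 [0.33029238 0.31341011 0.05447321]
26.6 [-0.33784636 -0.20263109  0.22606012] [0.34782198 0.14659126 0.30587903]
```

```bash
python3 - <<'E'
from cell import robot
print(robot.hand_in())
E
```

```text
the job is handed in; nothing more can be done
None
```

The scoop hangs by its hook on the middle of the bin's front wall, with the cup inside, and the lid is shut. I handed the job in at 26.6 s and got no verdict back.

**What I did:** I picked the steel scoop up by its grip and stood it on its base in clear space. I then regrasped it from above, lowered the hook over the front rim and let go with the lid still open. With closed fingers I pushed the lid over from behind until it fell onto its catches. I pressed at lid_left up to about 24 N and moved the arm clear.

**Last checks:**
- **Hook height:** it touched the rim at the height I had worked out. I did not measure the hook directly once the lid was shut.
- **Scoop tilt:** it leans about 0.07 rad in the side view, and closing the lid did not move the grip. Successive pictures showed it at rest.
- **Lid:** its edge in the side picture fits an angle of about 0 rad, compared with 0.05–0.06 before pressing. This comes from the picture only, since I had no reading of the lid joint.
- **Bowls and mug:** the network finds all three within about 5 mm of where they started, which is about its own error. The simple picture difference at the mug was large, probably from changed shadow or the arm in view; I did not look into it.

**Slip and disagreement:** one sideways move before pressing had the wrong sign. It happened in free air, touched nothing, and I corrected it. The wrist and side cameras disagreed by about 3 mm on the rim position, and the wrist view put the hook about 2 mm too far in. I corrected that from the wrist view before lowering.

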